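Push a plate carrier up the ramp into its docking cradle and latch it

TASK

Push the black plate carrier up the aluminium ramp, sliding it over the yellow lip until it drops flat into the nest of the docking cradle under the clear guard. Then swing the steel latch bar fully shut across behind it and let go. Do not tip the carrier over or knock the clear guard, and leave the hub, bottle and bracket beside the cradle where they are.

Things in the scene. Friction and masses are not known exactly. Their poses are not given: they have to be found in the camera images.
- dock: Docking cradle fixed on the bench. Origin: on the bench under the middle of the nest; its +x is the loading direction, up the ramp (within 0.15 rad of world +y), z up. In its frame, mm: nest floor, 10 high, x=-53 to +50; black rubber back stop from x=+50, 42 high; slick blue side rails, inner faces y=+-73, 28 high, x=-100 to +58. Docked carrier: centre x=-5 to +2, underside 10 high.
- ramp_foot (a point): Middle of the ramp's foot on the bench, at x=-151, y=0 mm in the cradle's frame. The aluminium ramp, 146 mm wide, rises from here at 10 degrees to 17 mm high at x=-53. Flared slick blue guides, 24 mm high, stand beside it and open from y=+-73 at x=-100 to about y=+-103 at x=-160.
- lip (a point): Middle of the top edge of the ramp, at x=-53, y=0 mm in the cradle's frame, 17 mm above the bench: the last 8 mm of the slope is the yellow lip, which ends in a 7 mm step down to the nest floor.
- guard: Clear splash guard fixed over the nest, origin and axes as the cradle's. In mm: panel with underside at 105, x=-38 to +74, y=+-88; its entrance edge (x=-38 to -33) is a clear wall up to 170, so an upright gripper cannot follow the carrier home: lean the tool back, fingers pointing forward and down.
- carrier: Loose black plate carrier, about 0.55 kg, white well plate fixed on top. Origin: centre of the underside. 96 mm along its x, 136 along y, upright corners rounded 12, 36 high; the white plate, 84 x 126, brings it to 48 high. Starts flat on the bench before the ramp, its x within 0.25 rad of the cradle's +x; front and rear are alike.
- latch (a joint): Latch bar angle, rad: 0 = fully shut (hard stop), bar along the cradle's +y from its hinge, across behind a docked carrier; positive = open, 1.57 points along the cradle's -x. Starts 1.48 to 1.8, stays where left, light friction (about 1 N at the post). Seen from above it shuts clockwise.
- latch_hinge (a point): Hinge axis (vertical) of the latch bar at bar mid height, 37 mm above the bench, on the +x (far) side of the cradle: at x=-60, y=-92 mm in the cradle's frame. The bar is 10 mm thick and 10 mm high (32 to 42 mm above the bench).
- latch_post (a point): Point on the axis of the round red upright post at the free end of the latch bar, 88 mm from the hinge axis. The post has 14 mm diameter and reaches from the bar to 77 mm above the bench; this point is 67 mm above the bench.
- hub: Bystander: small black flanged hub, 68 mm diameter, 45 high. Origin: centre of its underside.
- oil: Bystander: small capped bottle, 44 mm diameter, 95 high. Origin: centre of its underside.
- lug: Bystander: steel-footed black bracket, 50 x 66 mm foot, 65 high. Origin: centre of its underside.

How it is judged:
On the way, in this order (a step that is already met when the one before it is completed fails the run):
1. the carrier slides up the ramp, resting on the cradle and sloping with it (angle between carrier's own z axis and vertical above 0.06 rad and contact force between carrier and dock above 0.5 N and x of carrier in the frame of dock between -0.19 and -0.03 m), for 0.1 s.
2. the carrier is down flat in the nest, past the lip (x of carrier in the frame of dock above -0.007 m and z of carrier in the frame of dock below 0.0125 m and angle between carrier's own z axis and vertical below 0.04 rad), for 0.2 s.
3. the latch bar is swung shut behind it (value of joint latch below 0.12 rad), for 0.2 s.
At the end, for the whole second after the job is handed in: The carrier lies flat (within 0.04 rad) and at rest on the nest floor, its centre -7 to +5 mm from the nest's middle along the loading direction and its underside less than 12.5 mm above the bench, and the latch bar is shut to within 0.12 rad (all of step 2 and x of carrier in the frame of dock below 0.005 m and value of joint latch below 0.12 rad and linear speed of carrier below 0.02 m/s); the robot touches nothing.
It fails at once if the carrier is tipped more than 0.45 rad (angle between carrier's own z axis and vertical above 0.45 rad).
It fails at once if the clear guard is knocked (over 8 N) (contact force between guard and anything else above 8 N).
It fails at once if the hub, bottle or bracket is shifted by more than 20 mm (distance of any of hub, oil, lug from where it was at the start of the episode above 0.02 m).
It also fails if it takes over 58 s, if anything falls off the work surface, if the arm or the gripper's body presses on something with over 40 N, if the wrist force passes 120 N, or if a joint passes its speed limit or range.

ROBOT

A 6-joint arm with a two-finger parallel gripper is mounted at the origin on the work surface. World frame = base frame: x ahead of the robot, y to its left, z up, the work surface at z = 0. Lengths are in m, angles in rad, forces in N, time in s.
With the tool pointing down it reaches from about 0.35 to 0.775 m from the base axis. Payload 7.3 kg.
Tool frame: the origin (TCP) lies at the very end of the fingers, on their centre line; the grasp point (between the pads) lies pinch_z behind it (pinch_z is the distance from the TCP to the grasp point, in m); z points along the fingers, y is the direction in which the jaws open and shut (so a half turn about z gives the same grasp; the last joint's range is limited). The gripper opens to 92 mm and grips with 3 to 60 N. Pads are 19 mm wide; open, the fingers measure 130 mm over their backs; the gripper's body (75 mm by 190 mm) begins 47 mm behind the grasp point.
Start: joints at [0.965, 0.342, 1.524, -0, 1.275, -0.146], TCP at [0.233, 0.471, 0.227] pointing down, gripper open.
Joint ranges: [-2.53, 2.53], [-0.77, 2.02], [0.04, 2.7], [-1, 4.14], [0.28, 2.66], [-3.11, 3.11]. Speed limits (rad/s): [2.57, 2.57, 3.14, 3.14, 3.14, 3.14].

INTERFACE

Orientations are given as a unit quaternion [w, x, y, z].
In Python, from workcell import * gives the robot as it stands. The module is installed in compiled form; this text tells all that it offers.
- The arm moves only by the tool move_arm, never from a script. Its argument "steps" is a list of rows, each a list of 4 numbers: the shift along the tool's x, y, z in mm, then the turn about the tool's z in degrees. In form: [[x, y, z, twist], ...]. A call has 1 to 5 rows; each row is the pose to reach, as a shift and turn from the pose measured when the call began, along the tool's axes at that moment; what a row does not reach only later rows make up. A row lasts 1/12 s, in which the tool goes at most 41.7 mm and 7.16 degrees, less where a joint would pass 70% of its speed; a pose out of reach is approached as far as the arm can. A call with a gripper value outside its range is refused whole. "claw" is the gripper's target within -1 to 1 (shut at 1, half-way at 0, fully open at -1), set as the call begins (left out, the last holds). The fingers move at their own pace and stop on an object; "grip_force" is the grip in N (left out, the last holds). Time passes only in rows, so rows that repeat a pose let the fingers close. It gives the time, the measured TCP pose, the force and the opening at its end, in the units of the state.
- get_obs(): the state, without advancing time (a new reading comes with each control period).
- snapshot(name): name is "side" or "top" or "wrist"; returns (picture, depth): 480x640x3 uint8, blue, green, red; 480x640 float32, m along the optical axis (not along the pixel's ray), 0 where there is no reading.
- camera_params(name): a dict with "fx", "fy", "cx", "cy" (pixels), "dist_coeffs" ([k1, k2, p1, p2, k3] as OpenCV has them; the pictures are not rectified), "camera_from_world" (4x4, takes a point from world to camera coordinates); the wrist camera has in their place "tool_from_camera" (4x4, takes a point from camera to tool coordinates, whose origin is the TCP and whose axes are the flange's). Camera axes: x right, y up, looking along -z (the intrinsics and any distortion apply to the point x, -y, -z); pixel columns grow to the right and rows downward; lengths in m; the calibration is good to about 2 mm. A picture is of the moment at which its call begins: read the wrist's pose just before it. camera_params takes no time and is no camera call.
- job_done(): hands the job in, once; it reports no verdict.
Trained networks look in the newest picture that a camera, given by its name, has taken for a name from the list of things; names that differ only in an ending like _2 or _b are one class to them, and where a whole thing is asked for, a point or a joint stands for the part that bears it (a point fixed in the world has none). Each returns a list of dicts, best first, with "conf" (0 to 1); they miss things now and then, are a little off and sometimes report something else, mostly with a low value. They report only what shows in the picture. A call takes as long as a camera call.
- cut_out(camera, name): "mask" (480x640 bool, what is visible of it) and "rect" ([left, top, width, height] in pixels, round what is visible of it).
- place_of(camera, name): "location" ([row, column] in pixels: a listed point, or the origin of a listed thing).
The state is a dict: "t": time; "joint_pos": joint angles; "qvel": joint speeds; "effort": joint torques, N m; "tcp_pos": TCP position; "orientation": TCP orientation; "wrist_force": force on the tool from outside, world axes, zero at the start; "ft_torque": the same for the moment, N m; "grip_width": opening from 0.0 (shut) to 1.0 (fully open).
Only numpy, scipy, OpenCV 4.12 (cv2) and the standard library are available. Lean on these libraries where they do the work, as an engineer would, in place of code of your own. Each camera call takes 0.05 s, during which the arm holds its last target.

## Working session

There is one attempt and no reset: what is moved stays moved. The work goes in short steps, Python scripts to look and compute and a tool call to move; the robot and the scene stay as the last step left them, time stands still between calls to the robot, and variables do not carry over. Pictures are saved under pics/ and viewed, and the job is handed in when it is done.

Besides the shell and the picture viewer there is one more tool, called after "Call:" as a command line: name --pt "numbers of a row" for each row, then --argument value for the rest. move_arm: Moves the arm, as the interface text tells. Its arguments: {"type":"object","properties":{"steps":{"type":"array","items":{"type":"array","items":{"type":"number"}}},"claw":{"type":"number"},"grip_force":{"type":"number"}},"required":["steps"]}

```bash
mkdir -p pics; python3 - <<'E'
from workcell import *
import workcell, cv2
print([k for k in dir(workcell) if k[0]!='_'])
try: print(pinch_z)
except Exception as e: print(e)
o=get_obs()
for k,v in o.items(): print(k,v)
for n in ("side","top","wrist"):
    p,d=snapshot(n); cv2.imwrite(f"pics/{n}0.png",p)
    c=camera_params(n); print(n,c)
    for t in ("dock","ramp_foot","lip","guard","carrier","latch","latch_hinge","latch_post","hub","oil","lug"):
        try:
            r=place_of(n,t); print(t,[(x['location'],round(x['conf'],2)) for x in r[:2]])
        except Exception as e: print(t,e)
print(get_obs()['t'])
E
```

```text
['PlanningError', 'camera_params', 'cut_out', 'get_obs', 'job_done', 'pinch_z', 'place_of', 'snapshot']
0.0188
t 0.0
joint_pos [ 9.64999006e-01  3.42779092e-01  1.52500292e+00 -2.22376933e-05
  1.27538109e+00 -1.45963071e-01]
qvel [ 0.00109662  0.0014782   0.00067208 -0.00183643 -0.00013487 -0.0007805 ]
effort [ 1.10000976e-03 -4.31248963e+01 -2.44220209e+01  7.19032134e-02
  5.61976992e-02 -1.76729714e-04]
tcp_pos [0.23273553 0.4701524  0.22602062]
orientation [-2.78357050e-04  2.27893600e-01  9.73685725e-01 -7.34308001e-04]
wrist_force [0.79427601 0.13919246 0.76028218]
ft_torque [-0.00023898 -0.02348426 -0.02099932]
grip_width 0.9983413536459208
side {'fx': 447.5988633430578, 'fy': 447.5988633430578, 'cx': 314.3876377298565, 'cy': 240.759841447556, 'dist_coeffs': array([0.0113759, 0.       , 0.       , 0.       , 0.       ]), 'camera_from_world': array([[-0.91509123, -0.4032314 , -0.0035333 ,  0.60164511],
       [ 0.31050488, -0.71019453,  0.63183103, -0.1859584 ],
       [-0.25728344,  0.57708592,  0.7750981 , -0.63420481],
       [ 0.        ,  0.        ,  0.        ,  1.     
[... 1371 characters left out ...]
05635, 'cx': 318.88552085389057, 'cy': 243.20870460072425, 'dist_coeffs': array([0.00332002, 0.        , 0.        , 0.        , 0.        ]), 'tool_from_camera': array([[ 3.14635108e-04,  9.54164884e-01,  2.99281264e-01,
         8.19611112e-02],
       [ 9.99999950e-01, -3.07938235e-04, -6.95374047e-05,
        -1.08250011e-03],
       [ 2.58099945e-05,  2.99281271e-01, -9.54164933e-01,
        -1.57899568e-01],
       [ 0.00000000e+00,  0.00000000e+00,  0.00000000e+00,
         1.00000000e+00]])}
dock []
ramp_foot []
lip []
guard []
carrier []
latch it knows: carrier, dock, guard, hub, latch_hinge, latch_post, lip, lug, oil, ramp_foot
latch_hinge []
latch_post []
hub []
oil []
lug []
1.65
```

View pics/top0.png

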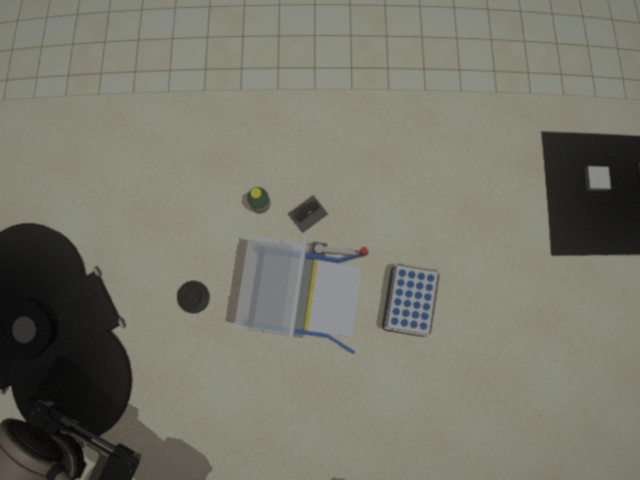

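View pics/side0.png

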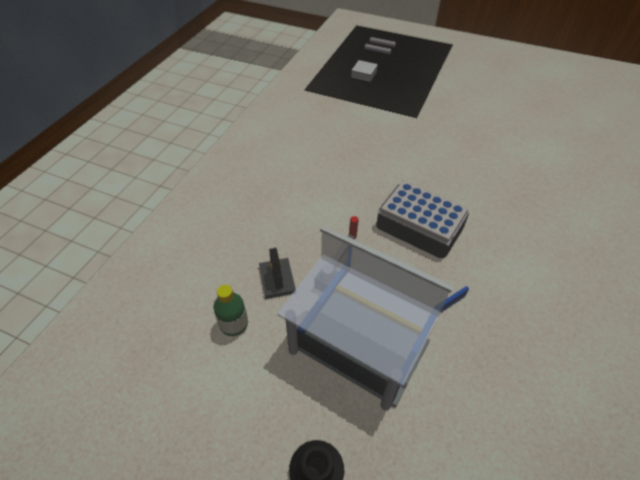

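View pics/wrist0.png

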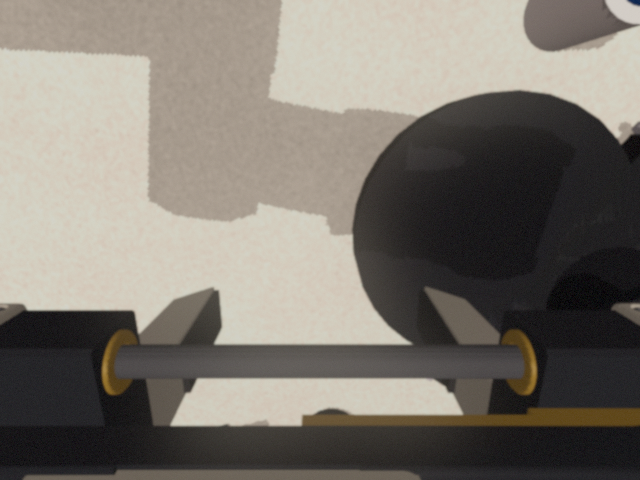

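```bash
cat > h.py <<'E'
import numpy as np, cv2
from workcell import *
from scipy.spatial.transform import Rotation as R
def K(c): return np.array([[c['fx'],0,c['cx']],[0,c['fy'],c['cy']],[0,0,1.]])
def rot(q): return R.from_quat([q[1],q[2],q[3],q[0]]).as_matrix()
def cam2world(n,o=None):
    c=camera_params(n)
    if n!='wrist': return c,np.linalg.inv(c['camera_from_world'])
    o=o or get_obs(); T=np.eye(4); T[:3,:3]=rot(o['orientation']); T[:3,3]=o['tcp_pos']
    return c,T@c['tool_from_camera']
def px2world(n,rc,z,o=None):
    "pixel (row,col) -> world point at height z"
    c,T=cam2world(n,o)
    u=cv2.undistortPoints(np.array([[[rc[1],rc[0]]]],float),K(c),c['dist_coeffs'])[0,0]
    d=T[:3,:3]@np.array([u[0],-u[1],-1.]); p=T[:3,3]
    return p+d*(z-p[2])/d[2]
def proj(n,P,o=None):
    c,T=cam2world(n,o); Ti=np.linalg.inv(T); P=np.atleast_2d(P)
    q=(Ti[:3,:3]@P.T).T+Ti[:3,3]; q=q*[1,-1,-1]
    return cv2.projectPoints(q,np.zeros(3),np.zeros(3),K(c),c['dist_coeffs'])[0][:,0]
def cloud(n,d,o=None):
    c,T=cam2world(n,o); v,u=np.nonzero(d>0)
    w=cv2.undistortPoints(np.stack([u,v],1).astype(float)[:,None],K(c),c['dist_coeffs'])[:,0]
    z=d[v,u]; X=np.stack([w[:,0]*z,-w[:,1]*z,-z],1)
    return (T[:3,:3]@X.T).T+T[:3,3],v,u
E
python3 - <<'E'
from h import *
for nm,rc,z in [("dock",(291.8,283.4),0),("foot",(298.5,358.8),0),("lip",(290.1,310.2),.017),("carrier",(300.6,412),0),("hinge",(247.7,316.2),.037),("post",(247.3,364.3),.067),("hub",(299.8,190.8),0),("oil",(202.4,260.2),0),("lug",(213.4,308.4),0)]:
    print(nm,np.round(px2world("top",rc,z)*1000,1))
p,d=snapshot("top")
P,v,u=cloud("top",d)
import cv2
# crop upscale
cv2.imwrite("pics/top1.png",cv2.resize(p[180:360,160:460],None,fx=2.6,fy=2.6,interpolation=cv2.INTER_CUBIC))
# carrier: top plate pts
m=(P[:,2]>.04)&(P[:,2]<.056)&(P[:,1]<0.02)&(P[:,1]>-.2)&(P[:,0]>.35)&(P[:,0]<.65)
print(m.sum(),np.median(P[m],0), cv2.minAreaRect((P[m][:,:2]*1000).astype(np.float32)))
for k in("carrier","dock","guard"):
    r=cut_out("top",k); print(k,[(x['rect'],x['conf'],x['mask'].sum()) for x in r[:1]])
    if k=="carrier":
        M=r[0]['mask']; cnt=max(cv2.findContours(M.astype(np.uint8),0,2)[0],key=len); print(cv2.minAreaRect(cnt))
# mask cloud
mm=M[v,u]; Q=P[mm]; Q=Q[(Q[:,2]>.042)]; print(len(Q),np.median(Q,0),cv2.minAreaRect((Q[:,:2]*1000).astype(np.float32)))
np.save("P.npy",P); 
E
```

```text
dock [506.8 172.    0. ]
foot [492.3  17.3   0. ]
lip [508.6 116.8  17. ]
carrier [487.  -92.6   0. ]
hinge [592.4 104.4  37. ]
post [588.1   9.8  67. ]
hub [490.1 363.9   0. ]
oil [695.2 222.    0. ]
lug [671.1 120.5   0. ]
2810 [ 0.48675691 -0.08410023  0.04911545] ((494.62689208984375, -48.7291259765625), (169.61534118652344, 135.2366180419922), 77.4351806640625)
carrier [([382.2, 261.8, 56.8, 74.4], 0.81, np.int64(3355))]
((410.2287292480469, 299.9909362792969), (49.827919006347656, 68.9959487915039), 9.039482116699219)
dock [([233.0, 234.8, 131.2, 115.5], 0.64, np.int64(10582))]
guard [([233.7, 235.8, 75.8, 98.8], 0.63, np.int64(5708))]
2745 [ 0.4865985  -0.08456586  0.04918842] ((486.6299133300781, -84.60704040527344), (91.92145538330078, 135.1611328125), 77.51685333251953)
```

View pics/top1.png

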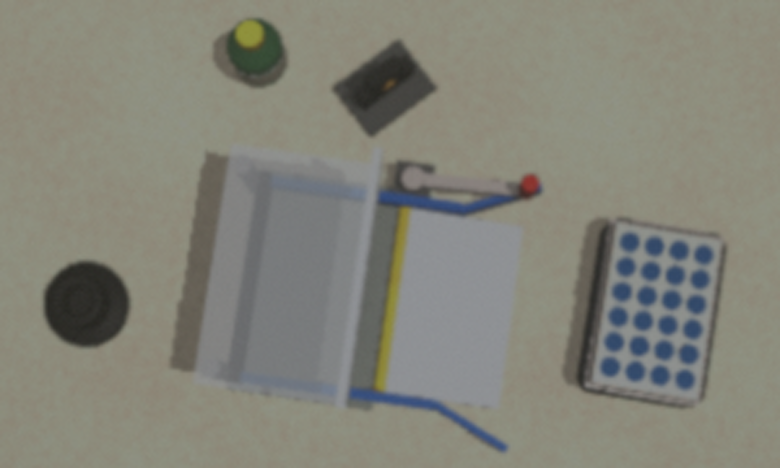

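```bash
cat >> h.py <<'E'
def dockT(p):
    x,y,th=p; c,s=np.cos(th),np.sin(th)
    return lambda P:(np.atleast_2d(P)/1000)@np.array([[c,s,0],[-s,c,0],[0,0,1]])+[x,y,0]
E
python3 - <<'E'
from h import *
from scipy.optimize import least_squares
pts=[((522,228),(-151,-73,0)),((498,404),(-151,73,0)),((400,210),(-53,-73,17)),((376,390),(-53,73,17)),
((465,210),(-100,-75,28)),((437,403),(-100,75,28)),((505,450),(-160,104,24)),((413,178),(-60,-92,42))]
uv=np.array([[160+a/2.6,180+b/2.6] for (a,b),_ in pts]); W=np.array([w for _,w in pts])
f=lambda p:(proj("top",dockT(p)(W))-uv).ravel()
r=least_squares(f,[.507,.172,1.47],loss='soft_l1'); print(r.x,np.degrees(r.x[2])); print(np.round(f(r.x).reshape(-1,2),1))
# carrier: top plate corners z=48
cp=[((620,222),),((722,238),),((697,403),),((586,388),)]
uv2=np.array([[160+a[0][0]/2.6,180+a[0][1]/2.6] for a in cp])
W2=np.array([(48,-68,36),(-48,-68,36),(-48,68,36),(48,68,36)],float)
W3=np.array([(42,-63,48),(-42,-63,48),(-42,63,48),(42,63,48)],float)
g=lambda p:(proj("top",dockT(p)(W3))-uv2).ravel()
r2=least_squares(g,[.487,-.088,1.4]); print(r2.x,np.degrees(r2.x[2])); print(np.round(g(r2.x).reshape(-1,2),1))
D=r.x
img=cv2.imread("pics/top0.png")
S=lambda poly:cv2.polylines(big,[np.int32((proj("top",poly)-[160,180])*2.6)],True,(0,0,255),1)
big=cv2.resize(img[180:360,160:460],None,fx=2.6,fy=2.6,interpolation=cv2.INTER_CUBIC)
d=dockT(D)
S(d([(-151,-73,0),(-151,73,0),(-53,73,17),(-53,-73,17)])); S(d([(-38,-88,170),(-38,88,170)])); S(d([(74,-88,105),(74,88,105),(-38,88,105),(-38,-88,105)]))
S(d([(-60,-92,37),(-148,-92,37)])); S(d([(58,-73,28),(-100,-73,28)])); S(d([(58,73,28),(-100,73,28)]))
S(dockT(r2.x)(W3)); S(dockT(r2.x)(W2*[1,1,0]))
cv2.imwrite("pics/fit1.png",big)
# carrier in dock frame
Tc=np.array([[np.cos(D[2]),np.sin(D[2])],[-np.sin(D[2]),np.cos(D[2])]])@(r2.x[:2]-D[:2]); print("carrier in dock",Tc)
E
```

```text
[0.50703158 0.17130626 1.42704412] 81.76360525798249
[[ 0.5 -0.8]
 [ 0.4  1.9]
 [ 0.4 -1.5]
 [-0.5  0.5]
 [-1.4 -0. ]
 [-0.8 -0.3]
 [ 0.8  0.2]
 [ 0.2  0.3]]
[ 0.48468816 -0.08605422  1.38366532] 79.27818311728447
[[-1.5 -0.1]
 [ 0.3  1.3]
 [ 0.1  0.2]
 [ 1.1 -1.4]]
carrier in dock [-0.25790679 -0.0147559 ]
```

View pics/fit1.png

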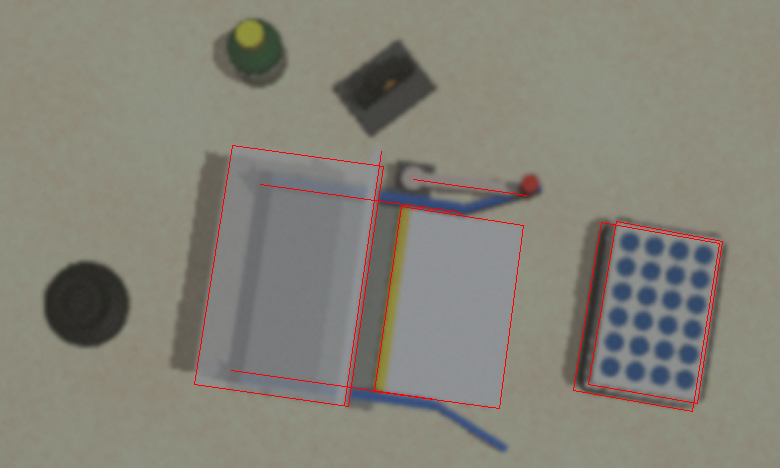

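Call:
move_arm --pt "34 13 0 7" --pt "68 26 0 14" --pt "102 39 0 21" --pt "136 52 0 28" --pt "170 65 0 35" --claw 1

```text
t: 2.27
tcp_pos: [0.1081, 0.6053, 0.2268]
orientation: [-0.0, 0.512, 0.859, 0.0]
wrist_force: [-0.0, 0.9, 0.5]
grip_width: 0.684
```

```bash
cat > w.py <<'E'
# usage: w.py x y z [az_deg of tool x] : world target (mm) -> tool shift mm, twist
import sys; from h import *
o=get_obs(); M=rot(o['orientation']); p=np.array(o['tcp_pos'])*1000
print("t",round(o['t'],2),"tcp",np.round(p,1),"xaxis",np.round(M[:,0],3),"zaxis",np.round(M[:,2],3),"az",round(np.degrees(np.arctan2(M[1,0],M[0,0])),1),"q",np.round(o['joint_pos'],3),"F",np.round(o['wrist_force'],1))
if len(sys.argv)>3:
    t=np.array(list(map(float,sys.argv[1:4]))); print("shift",np.round(M.T@(t-p),1), np.linalg.norm(t-p))
E
python3 w.py 0 730 227
```

```text
t 2.27 tcp [108.1 605.3 226.8] xaxis [-0.475  0.88   0.   ] zaxis [ 0.  0. -1.] az 118.3 q [1.27  0.509 1.258 0.    1.373 0.775] F [-0.   0.9  0.5]
shift [ 1.611e+02 -3.590e+01 -1.000e-01] 165.0124408416905
```

Call:
move_arm --pt "34 -7 0 7" --pt "68 -14 0 14" --pt "102 -21 0 21" --pt "136 -28 0 28" --pt "161 -36 0 36"

```text
t: 2.68
tcp_pos: [-0.002, 0.7315, 0.2261]
orientation: [-0.0, 0.75, 0.662, -0.0]
wrist_force: [0.3, 0.0, 0.6]
grip_width: 0.325
```

```bash
python3 w.py 0 900 227
```

```text
t 2.68 tcp [ -2.  731.5 226.1] xaxis [0.124 0.992 0.   ] zaxis [-0.  0. -1.] az 82.9 q [1.469 0.757 0.813 0.    1.57  1.593] F [0.3 0.  0.6]
shift [167.5 -18.8  -0.9] 168.5626960226352
```

Call:
move_arm --pt "35 0 0 0" --pt "70 0 0 0" --pt "105 0 0 0" --pt "140 0 0 0" --pt "170 0 0 0"

```text
t: 3.1
tcp_pos: [0.0156, 0.8419, 0.2076]
orientation: [-0.007, 0.749, 0.662, 0.006]
wrist_force: [-0.7, -2.5, 1.7]
grip_width: 0.011
```

```bash
python3 w.py 0 900 227
```

```text
t 3.1 tcp [ 15.6 841.9 207.6] xaxis [0.124 0.992 0.018] zaxis [-0.001  0.019 -1.   ] az 82.9 q [1.46  1.154 0.036 0.003 1.933 1.585] F [-0.7 -2.5  1.7]
shift [ 56.1 -22.8 -18.3] 63.2529066934723
```

```bash
python3 -c "
from workcell import *
o=get_obs();print(repr(o['joint_pos']),o['qvel'])"
```

```text
array([1.46030551, 1.15423649, 0.03581155, 0.00299568, 1.93315997,
       1.58527656]) [-0.04463053  0.31139121  0.00511752  0.01708775 -0.08291503 -0.03528377]
```

Call:
move_arm --pt "150 0 0 0" --pt "200 0 0 0"

```text
t: 3.27
tcp_pos: [0.0239, 0.8578, 0.1864]
orientation: [-0.017, 0.749, 0.662, 0.015]
wrist_force: [-0.2, 0.4, 0.2]
grip_width: 0.005
```

```bash
python3 w.py 0 900 227
```

```text
t 3.27 tcp [ 23.9 857.8 186.4] xaxis [0.124 0.991 0.046] zaxis [-0.     0.046 -0.999] az 82.9 q [1.452 1.179 0.038 0.006 1.879 1.578] F [-0.2  0.4  0.2]
shift [ 40.7 -29.2 -38.6] 63.269670806196864
```

Call:
move_arm --pt "250 0 0 0" --pt "250 0 0 0" --pt "250 0 0 0" --pt "250 0 0 0" --pt "250 0 0 0"

```text
t: 3.68
tcp_pos: [0.0379, 0.8784, 0.1541]
orientation: [-0.03, 0.749, 0.661, 0.027]
wrist_force: [0.4, 0.3, 0.5]
grip_width: 0.007
```

```bash
python3 w.py 0 900 227
```

```text
t 3.68 tcp [ 37.9 878.4 154.1] xaxis [0.124 0.989 0.079] zaxis [ 0.001  0.08  -0.997] az 82.9 q [1.437 1.218 0.037 0.01  1.807 1.564] F [0.4 0.3 0.5]
shift [ 22.5 -40.9 -71. ] 84.9432360501144
```

Call:
move_arm --pt "250 0 -80 0" --pt "250 0 -80 0" --pt "250 0 -80 0"

```text
t: 3.93
tcp_pos: [0.0461, 0.8856, 0.1692]
orientation: [-0.043, 0.748, 0.661, 0.04]
wrist_force: [-0.1, -0.6, -0.2]
grip_width: -0.0
```

```bash
python3 w.py 0 900 227
```

```text
t 3.93 tcp [ 46.1 885.6 169.2] xaxis [0.124 0.985 0.116] zaxis [ 0.003  0.117 -0.993] az 82.8 q [1.428 1.202 0.036 0.014 1.787 1.556] F [-0.1 -0.6 -0.2]
shift [ 15.2 -48.2 -55.9] 75.34677693272545
```

Tilting works (0.117 rad so far, j3 holds at its bound). Continue.

Call:
move_arm --pt "400 0 -100 0" --pt "400 0 -100 0" --pt "400 0 -100 0"

```text
t: 4.18
tcp_pos: [0.0541, 0.8943, 0.1787]
orientation: [-0.056, 0.747, 0.66, 0.053]
wrist_force: [0.5, 0.0, -0.2]
grip_width: 0.003
```

```bash
python3 w.py 0 900 227
```

```text
t 4.18 tcp [ 54.1 894.3 178.7] xaxis [0.124 0.98  0.153] zaxis [ 0.006  0.153 -0.988] az 82.8 q [1.419 1.193 0.036 0.018 1.759 1.548] F [ 0.5  0.  -0.2]
shift [  6.2 -55.  -47.2] 72.75129640240038
```

Call:
move_arm --pt "400 0 -80 0" --pt "400 0 -80 0" --pt "400 0 -80 0"

```text
t: 4.43
tcp_pos: [0.0613, 0.9032, 0.1856]
orientation: [-0.068, 0.746, 0.659, 0.065]
wrist_force: [1.0, 0.7, 0.5]
grip_width: 0.006
```

Call:
move_arm --pt "400 0 -80 0" --pt "400 0 -80 0" --pt "400 0 -80 0"

```text
t: 4.68
tcp_pos: [0.0678, 0.9111, 0.1962]
orientation: [-0.08, 0.745, 0.657, 0.078]
wrist_force: [-0.1, 0.8, 0.1]
grip_width: 0.003
```

```bash
python3 w.py 0 900 227
```

```text
t 4.68 tcp [ 67.8 911.1 196.2] xaxis [0.123 0.967 0.222] zaxis [ 0.011  0.222 -0.975] az 82.7 q [1.404 1.177 0.037 0.026 1.705 1.535] F [-0.1  0.8  0.1]
shift [-12.3 -66.4 -33.2] 75.28403699676132
```

Call:
move_arm --pt "400 0 -60 0" --pt "400 0 -60 0" --pt "400 0 -60 0"

```text
t: 4.93
tcp_pos: [0.0737, 0.9195, 0.2045]
orientation: [-0.092, 0.744, 0.656, 0.091]
wrist_force: [0.5, 0.5, -0.9]
grip_width: 0.006
```

Call:
move_arm --pt "400 0 -60 0" --pt "400 0 -60 0" --pt "400 0 -60 0"

```text
t: 5.18
tcp_pos: [0.079, 0.9271, 0.2159]
orientation: [-0.104, 0.742, 0.654, 0.104]
wrist_force: [-0.2, 0.2, 0.1]
grip_width: 0.005
```

Call:
move_arm --pt "400 0 -60 0" --pt "400 0 -60 0" --pt "400 0 -60 0"

```text
t: 5.43
tcp_pos: [0.0839, 0.9338, 0.2302]
orientation: [-0.117, 0.74, 0.652, 0.117]
wrist_force: [0.6, -0.6, -0.1]
grip_width: 0.002
```

```bash
python3 w.py 0 900 227
```

```text
t 5.43 tcp [ 83.9 933.8 230.2] xaxis [0.122 0.938 0.325] zaxis [ 0.02   0.325 -0.946] az 82.6 q [1.386 1.147 0.037 0.04  1.628 1.52 ] F [ 0.6 -0.6 -0.1]
shift [-42.9 -79.   -9.6] 90.45917220051084
```

Call:
move_arm --pt "400 0 -60 0" --pt "400 0 -60 0" --pt "400 0 -60 0"

```text
t: 5.68
tcp_pos: [0.0881, 0.9394, 0.247]
orientation: [-0.129, 0.737, 0.65, 0.13]
wrist_force: [0.0, 0.6, 1.0]
grip_width: 0.006
```

Call:
move_arm --pt "400 0 -60 0" --pt "400 0 -60 0" --pt "400 0 -60 0"

```text
t: 5.93
tcp_pos: [0.092, 0.9439, 0.2659]
orientation: [-0.141, 0.735, 0.648, 0.143]
wrist_force: [0.4, -0.1, 0.2]
grip_width: 0.004
```

Call:
move_arm --pt "400 0 -60 0" --pt "400 0 -60 0" --pt "400 0 -60 0"

```text
t: 6.18
tcp_pos: [0.0954, 0.9473, 0.2867]
orientation: [-0.153, 0.732, 0.645, 0.156]
wrist_force: [-0.5, -0.6, -0.4]
grip_width: 0.006
```

```bash
python3 w.py 250 600 250; cat > geo.py <<'E'
from h import *
D=np.array([0.50703,0.17131,1.42704])
def todock(P):
    th=D[2]; return (np.atleast_2d(P)-[D[0],D[1],0])@np.array([[np.cos(th),-np.sin(th),0],[np.sin(th),np.cos(th),0],[0,0,1]])*1000
if __name__=="__main__":
    import sys
    o=get_obs(); M=rot(o['orientation'])
    # tcp at dock (x,y,z) args
    t=np.array(list(map(float,sys.argv[1:4])))
    Rd=np.array([[np.cos(D[2]),np.sin(D[2]),0],[-np.sin(D[2]),np.cos(D[2]),0],[0,0,1]])@M
    for nm,P in {"tips":[(s*9.5,y,0) for s in(1,-1) for y in (-20,20)],"body_low":[(s*37.5,y,-66) for s in(1,-1) for y in(-95,95)],"body_hi":[(37.5,y,-150) for y in(-95,95)],"cam":[(82,0,-158)]}.items():
        print(nm,np.round((Rd@np.array(P,float).T).T+t,0).tolist())
    w=dockT(D)(t[None])[0]*1000; print("tcp world",np.round(w,1),"shift",np.round(M.T@(w-np.array(o['tcp_pos'])*1000),1))
    print("tool x yaw in dock", np.degrees(np.arctan2(Rd[1,0],Rd[0,0])), "z in dock",Rd[:,2].round(3))
E
python3 geo.py -60 0 30
```

```text
t 6.18 tcp [ 95.4 947.3 286.7] xaxis [0.119 0.897 0.425] zaxis [ 0.031  0.425 -0.905] az 82.5 q [1.372 1.094 0.037 0.054 1.574 1.51 ] F [-0.5 -0.6 -0.4]
shift [-308.8  196.2 -109.6] 381.92436570453066
tips [[-52.0, 20.0, 35.0], [-51.0, -20.0, 34.0], [-69.0, 20.0, 26.0], [-68.0, -20.0, 25.0]]
body_low [[-56.0, 93.0, 108.0], [-52.0, -97.0, 103.0], [-124.0, 93.0, 76.0], [-120.0, -97.0, 72.0]]
body_hi [[-92.0, 91.0, 184.0], [-88.0, -99.0, 179.0]]
cam [[-53.0, -4.0, 208.0]]
tcp world [498.4 111.9  30. ] shift [-810.8  506.6 -110.2]
tool x yaw in dock 0.6877275425246644 z in dock [ 0.425  0.031 -0.905]
```

```bash
python3 - <<'E'
from geo import *
for n,z in (("latch_post",.067),("latch_hinge",.037),("lug",0),("oil",0),("hub",0)):
    for c in("top","side"):
        snapshot(c)
        for r in place_of(c,n)[:2]:
            w=px2world(c,r['location'],z); print(n,c,round(r['conf'],2),np.round(w*1000,1),np.round(todock(w)[0],1))
p,d=snapshot("side"); cv2.imwrite("pics/side2.png",p)
p,d=snapshot("top"); cv2.imwrite("pics/top2.png",p)
print(get_obs()['t'])
E
```

```text
latch_post top 0.79 [582.5  12.9  67. ] [-146.   -97.4   67. ]
latch_post side 0.62 [584.5   9.   67. ] [-149.5  -99.9   67. ]
latch_hinge top 0.98 [591.2 111.2  37. ] [-47.4 -91.9  37. ]
latch_hinge side 0.23 [592.4 -21.2  37. ] [-178.3 -112.    37. ]
lug top 0.56 [672.6 120.9   0. ] [ -26.2 -171.1    0. ]
lug top 0.41 [491.1  22.7   0. ] [-149.4   -5.5    0. ]
lug side 0.93 [667.2 122.5   0. ] [ -25.4 -165.5    0. ]
oil top 0.76 [687.2 220.9   0. ] [  74.8 -171.2    0. ]
oil side 0.8 [691.9 215.7   0. ] [  70.4 -176.7    0. ]
hub top 0.74 [494.2 361.    0. ] [185.9  39.9   0. ]
hub side 0.93 [497.2 357.5   0. ] [182.8  36.4   0. ]
hub side 0.51 [508.5 169.1   0. ] [-1.9 -1.8  0. ]
7.2833
```

View pics/side2.png

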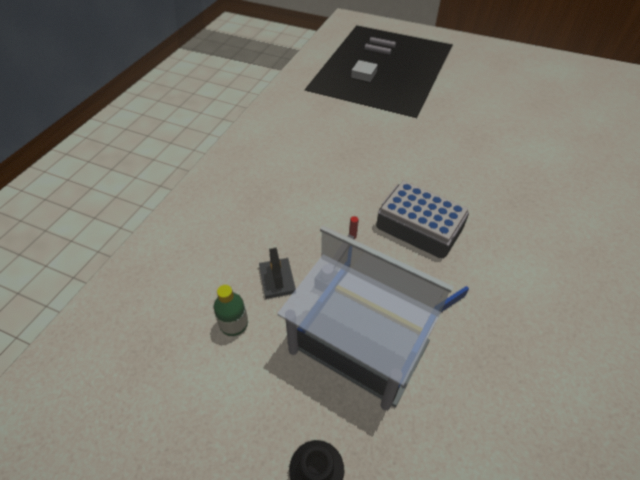

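```bash
python3 w.py 210 770 280; python3 w.py 420 150 270;  python3 geo.py -335 0 260
```

```text
t 7.28 tcp [ 95.3 947.3 285.4] xaxis [0.119 0.898 0.424] zaxis [ 0.03   0.423 -0.905] az 82.5 q [1.372 1.096 0.037 0.054 1.574 1.51 ] F [ 0.9 -0.4  0.4]
shift [-147.8  135.4  -66.6] 211.23085484951815
t 7.28 tcp [ 95.3 947.3 285.4] xaxis [0.119 0.898 0.424] zaxis [ 0.03   0.423 -0.905] az 82.5 q [1.372 1.096 0.037 0.054 1.574 1.51 ] F [ 0.9 -0.4  0.4]
shift [-683.8  418.8 -313.6] 861.0099378229785
tips [[-327.0, 20.0, 264.0], [-326.0, -20.0, 264.0], [-344.0, 20.0, 256.0], [-343.0, -20.0, 256.0]]
body_low [[-331.0, 93.0, 338.0], [-327.0, -97.0, 333.0], [-399.0, 93.0, 306.0], [-395.0, -97.0, 302.0]]
body_hi [[-367.0, 91.0, 414.0], [-362.0, -99.0, 410.0]]
cam [[-328.0, -4.0, 438.0]]
tcp world [ 459.  -160.2  260. ] shift [-962.   495.1 -434.7]
tool x yaw in dock 0.6886588057177248 z in dock [ 0.423  0.031 -0.905]
```

Call:
move_arm --pt "-32 20 -15 0" --pt "-64 39 -29 0" --pt "-96 59 -44 0" --pt "-128 78 -59 0" --pt "-160 98 -73 0" --claw -0.08

```text
t: 7.7
tcp_pos: [0.1511, 0.8102, 0.283]
orientation: [-0.153, 0.732, 0.646, 0.155]
wrist_force: [0.8, 0.7, 1.0]
grip_width: 0.321
```

```bash
python3 w.py 420 150 270
```

```text
t 7.7 tcp [151.1 810.2 283. ] xaxis [0.118 0.898 0.424] zaxis [ 0.03   0.424 -0.905] az 82.5 q [1.253 0.652 0.939 0.115 1.126 1.351] F [0.8 0.7 1. ]
shift [-566.5  346.3 -259.8] 712.9728006579264
```

Call:
move_arm --pt "-32 20 -15 0" --pt "-65 40 -30 0" --pt "-97 59 -44 0" --pt "-130 79 -59 0" --pt "-162 99 -74 0"

```text
t: 8.12
tcp_pos: [0.2281, 0.6194, 0.2793]
orientation: [-0.153, 0.732, 0.646, 0.155]
wrist_force: [1.4, 0.4, 0.6]
grip_width: 0.539
```

Call:
move_arm --pt "-32 20 -15 0" --pt "-65 40 -30 0" --pt "-97 59 -44 0" --pt "-130 79 -59 0" --pt "-162 99 -74 0"

```text
t: 8.53
tcp_pos: [0.3051, 0.4289, 0.2756]
orientation: [-0.153, 0.732, 0.646, 0.156]
wrist_force: [0.6, -0.5, -0.5]
grip_width: 0.54
```

```bash
python3 w.py 420 150 270;python3 geo.py -335 0 260|tail -2
```

```text
t 8.53 tcp [305.1 428.9 275.6] xaxis [0.117 0.897 0.425] zaxis [ 0.031  0.425 -0.905] az 82.6 q [0.599 0.124 1.761 0.405 1.009 0.548] F [ 0.6 -0.5 -0.5]
shift [-239.3  147.4 -109.8] 301.71426324958526
tcp world [ 459.  -160.2  260. ] shift [-517.4  223.3 -231.3]
tool x yaw in dock 0.8134909360733196 z in dock [ 0.425  0.03  -0.905]
```

Call:
move_arm --pt "-35 15 -16 0" --pt "-70 30 -31 0" --pt "-104 45 -46 0" --pt "-138 60 -62 0" --pt "-173 75 -77 0"

```text
t: 8.95
tcp_pos: [0.3571, 0.2303, 0.2709]
orientation: [-0.152, 0.731, 0.646, 0.157]
wrist_force: [1.9, -0.5, 0.2]
grip_width: 0.54
```

Call:
move_arm --pt "-35 15 -16 0" --pt "-70 30 -31 0" --pt "-104 45 -46 0" --pt "-138 60 -62 0" --pt "-173 75 -77 0"

```text
t: 9.37
tcp_pos: [0.4092, 0.0312, 0.2659]
orientation: [-0.151, 0.731, 0.646, 0.158]
wrist_force: [0.8, 0.0, 0.5]
grip_width: 0.534
```

```bash
python3 geo.py -345 0 150|tail -2; python3 w.py
```

```text
tcp world [ 457.6 -170.1  150. ] shift [-224.4   74.2   21.1]
tool x yaw in dock 0.8966719821206932 z in dock [ 0.425  0.026 -0.905]
t 9.37 tcp [409.2  31.2 265.9] xaxis [0.116 0.897 0.426] zaxis [ 0.036  0.425 -0.905] az 82.7 q [-0.442  0.123  1.791  0.416  1.407 -0.425] F [0.8 0.  0.5]
```

Call:
move_arm --pt "-40 12 0 0" --pt "-80 25 0 0" --pt "-120 38 2 0" --pt "-160 52 5 0" --pt "-200 66 10 0"

```text
t: 9.78
tcp_pos: [0.4513, -0.1506, 0.1725]
orientation: [-0.15, 0.732, 0.646, 0.158]
wrist_force: [0.4, -0.2, 0.2]
grip_width: 0.542
```

```bash
python3 - <<'E'
from geo import *
p,d=snapshot("top"); cv2.imwrite("pics/top3.png",cv2.resize(p[180:360,160:460],None,fx=2.6,fy=2.6,interpolation=cv2.INTER_CUBIC))
E
python3 geo.py -345 0 25|tail -2; python3 w.py
```

```text
tcp world [ 457.6 -170.1   25. ] shift [-72.6  10.3 122.9]
tool x yaw in dock 0.5901601533527501 z in dock [ 0.424  0.026 -0.905]
t 9.83 tcp [ 451.8 -155.7  167.3] xaxis [0.121 0.898 0.424] zaxis [ 0.035  0.423 -0.905] az 82.4 q [-0.728  0.436  1.646  0.355  1.348 -0.729] F [ 0.4 -5.8 -3.1]
```

View pics/top3.png

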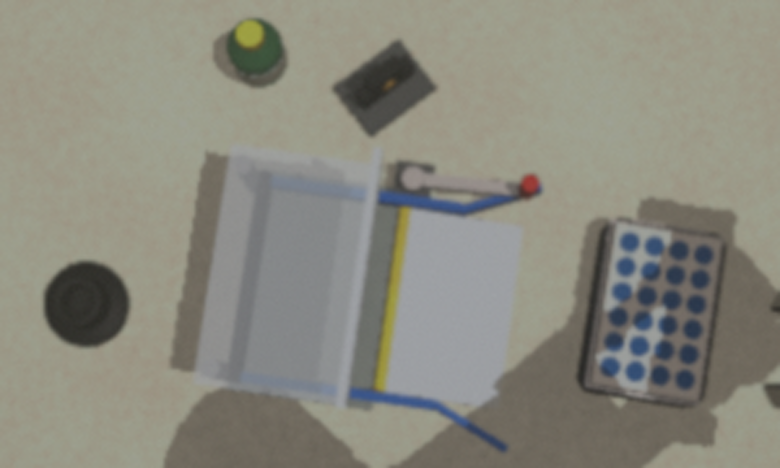

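Call:
move_arm --pt "-20 3 33 0" --pt "-40 6 66 0" --pt "-58 8 98 0" --pt "-72 10 123 0" --pt "-72 10 123 0"

```text
t: 10.25
tcp_pos: [0.4552, -0.168, 0.0209]
orientation: [-0.155, 0.733, 0.643, 0.156]
wrist_force: [-0.3, 1.7, -0.0]
grip_width: 0.541
```

```bash
python3 - <<'E'
from geo import *
o=get_obs()
p,d=snapshot("top"); cv2.imwrite("pics/top4.png",cv2.resize(p[180:360,200:500],None,fx=2.6,fy=2.6,interpolation=cv2.INTER_CUBIC))
p,d=snapshot("side"); cv2.imwrite("pics/side4.png",p)
print(todock(o['tcp_pos']))
E
python3 geo.py -165 15 25|tail -2; python3 w.py
```

```text
[[-343.23965751    2.71592329   20.9320832 ]]
tcp world [468.5  10.2  25. ] shift [162.  -11.2  76.9]
tool x yaw in dock 0.5577512762952876 z in dock [ 0.425  0.027 -0.905]
t 10.35 tcp [ 457.4 -169.2   25.5] xaxis [0.121 0.897 0.425] zaxis [ 0.034  0.424 -0.905] az 82.3 q [-0.74   0.66   1.733  0.395  1.064 -0.859] F [ 0.6 -0.4  0.2]
```

View pics/top4.png

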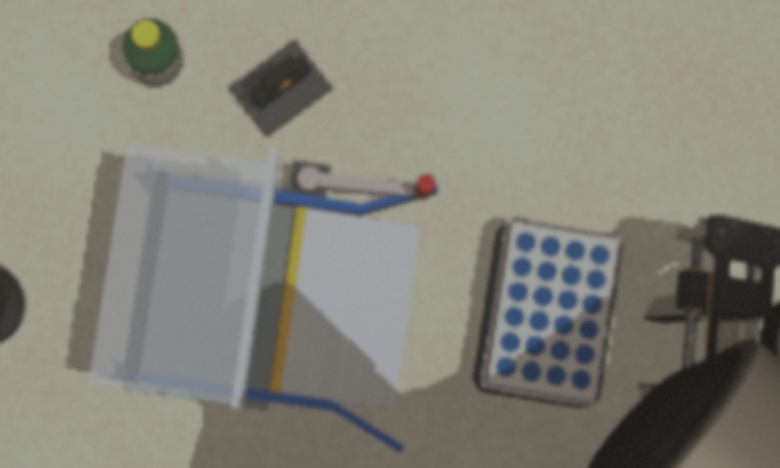

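View pics/side4.png

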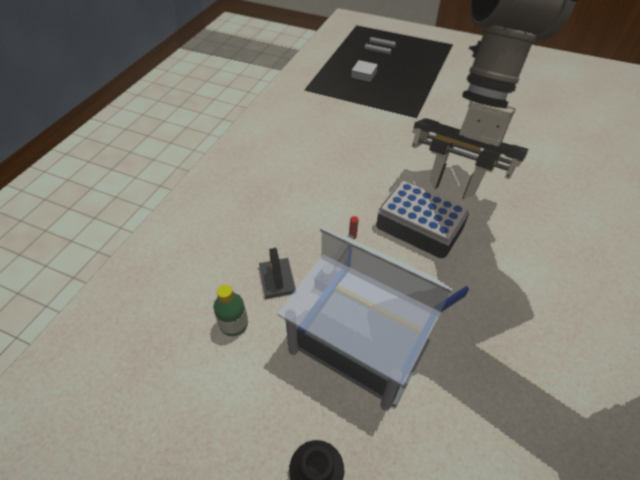

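Call:
move_arm --pt "16 -1 8 0" --pt "32 -2 15 0" --pt "46 -3 22 0" --pt "60 -4 28 0" --pt "74 -5 35 0"

```text
t: 10.77
tcp_pos: [0.4644, -0.088, 0.0277]
orientation: [-0.148, 0.733, 0.645, 0.157]
wrist_force: [0.2, -6.5, 2.8]
grip_width: 0.543
```

```bash
python3 geo.py -165 14 25|tail -2; python3 w.py;python3 -c "
from geo import *
print(todock(get_obs()['tcp_pos']))
p,d=snapshot('top'); cv2.imwrite('pics/top5.png',cv2.resize(p[180:360,200:500],None,fx=2.6,fy=2.6,interpolation=cv2.INTER_CUBIC))"
```

```text
tcp world [469.5  10.   25. ] shift [87.6 -7.  43.8]
tool x yaw in dock 0.6962763041323684 z in dock [ 0.421  0.021 -0.907]
t 10.77 tcp [464.4 -88.   27.7] xaxis [0.119 0.899 0.422] zaxis [ 0.039  0.42  -0.907] az 82.5 q [-0.608  0.611  1.836  0.461  0.972 -0.796] F [ 0.2 -6.5  2.8]
[[-262.74088439    5.0778889    27.67306425]]
```

View pics/top5.png

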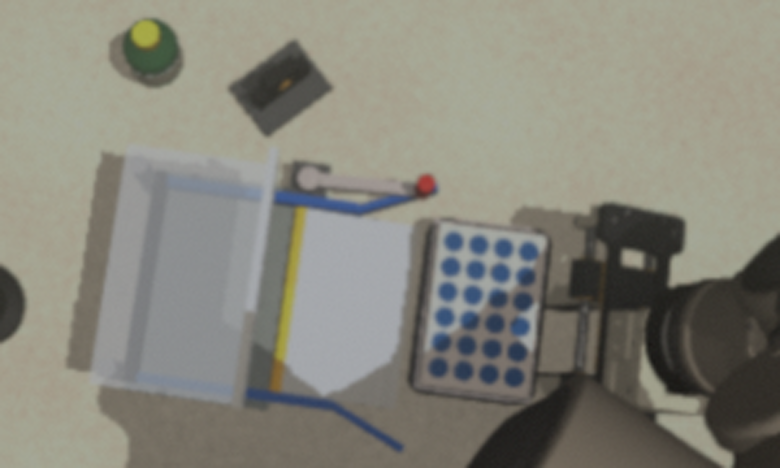

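Call:
move_arm --pt "12 -2 7 0" --pt "25 -4 14 0" --pt "37 -5 20 0" --pt "50 -7 26 0" --pt "63 -9 32 0"

```text
t: 11.23
tcp_pos: [0.4648, -0.0145, 0.0273]
orientation: [-0.147, 0.733, 0.645, 0.158]
wrist_force: [0.2, -5.3, -0.5]
grip_width: 0.544
```

```bash
python3 geo.py -120 17 26|tail -2; python3 w.py;python3 -c "
from geo import *
print(todock(get_obs()['tcp_pos']))
p,d=snapshot('top'); cv2.imwrite('pics/top6.png',cv2.resize(p[180:360,200:500],None,fx=2.6,fy=2.6,interpolation=cv2.INTER_CUBIC))"
```

```text
tcp world [473.  55.  26.] shift [62.9 -0.4 30.7]
tool x yaw in dock 0.8367911105846079 z in dock [ 0.421  0.019 -0.907]
t 11.23 tcp [464.8 -14.5  27.3] xaxis [0.117 0.899 0.422] zaxis [ 0.041  0.42  -0.907] az 82.6 q [-0.478  0.58   1.914  0.528  0.891 -0.738] F [ 0.2 -5.3 -0.5]
[[-189.91593203   15.13262164   27.27942999]]
```

View pics/top6.png

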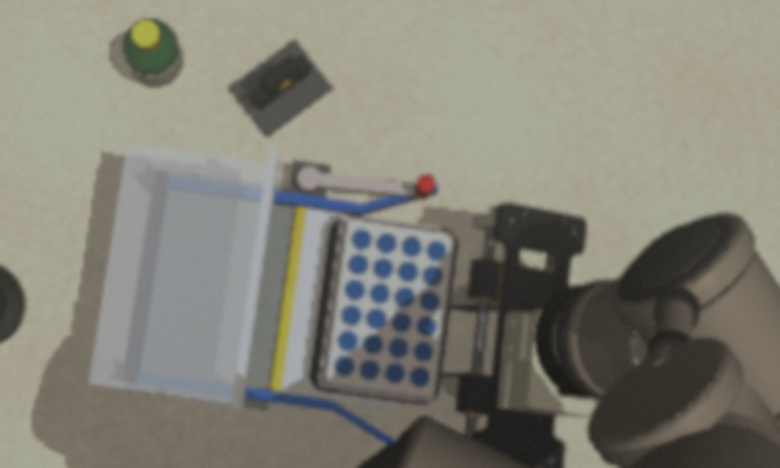

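```bash
python3 - <<'E'
from geo import *
o=get_obs(); M=rot(o['orientation']); p=np.array(o['tcp_pos'])
big=cv2.imread('pics/top6.png')
Z=lambda uv:np.int32((uv-[200,180])*2.6)
def poly(P,col): cv2.polylines(big,[Z(proj("top",P))],True,col,1)
for h in(-66,-100):
    poly((M@(np.array([(37.5,-95,h),(37.5,95,h),(-37.5,95,h),(-37.5,-95,h)])/1000.).T).T+p,(0,0,255))
poly((M@(np.array([(9.5,-44,0),(9.5,44,0),(-9.5,44,0),(-9.5,-44,0)])/1000.).T).T+p,(0,255,0))
a=np.linspace(0,6.28,20)
hx,hy=-60,-92
for th in(1.6,1.65,1.7):
    c=np.array([hx-88*np.sin(th),hy+88*np.cos(th)])
    poly(dockT(D)(np.stack([c[0]+7*np.cos(a),c[1]+7*np.sin(a),a*0+77],1)),(255,0,255))
cv2.imwrite('pics/ov6.png',big)
E
```

```text
(no output)
```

View pics/ov6.png

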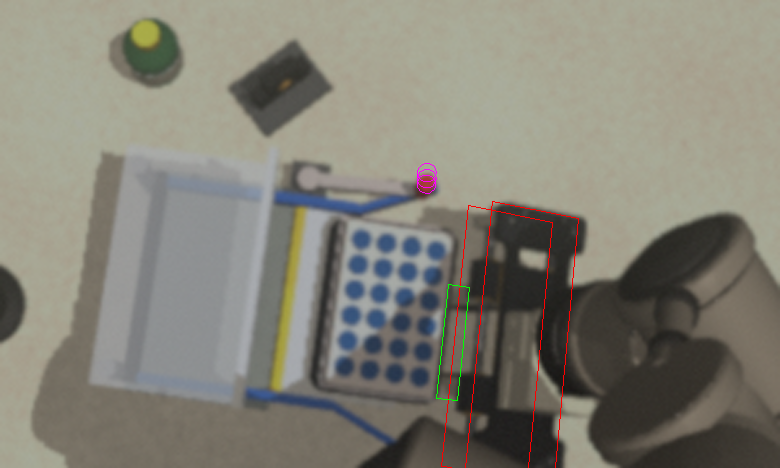

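Call:
move_arm --pt "10 -3 5 0" --pt "21 -5 10 0" --pt "32 -6 15 0" --pt "43 -6 20 0" --pt "54 -6 25 0" --claw 0.2

```text
t: 11.7
tcp_pos: [0.4689, 0.0454, 0.0296]
orientation: [-0.144, 0.733, 0.646, 0.16]
wrist_force: [-0.7, -16.3, 9.3]
grip_width: 0.403
```

```bash
python3 geo.py -100 21 28|tail -2; python3 w.py;python3 -c "
from geo import *
print(todock(get_obs()['tcp_pos']))
p,d=snapshot('top'); cv2.imwrite('pics/top7.png',cv2.resize(p[180:360,200:500],None,fx=2.6,fy=2.6,interpolation=cv2.INTER_CUBIC))"
```

```text
tcp world [471.9  75.4  28. ] shift [26.7 -0.7 14.1]
tool x yaw in dock 0.969670893302086 z in dock [ 0.42   0.012 -0.908]
t 11.7 tcp [468.9  45.4  29.6] xaxis [0.115 0.9   0.42 ] zaxis [ 0.048  0.417 -0.908] az 82.7 q [-0.356  0.559  1.949  0.583  0.833 -0.671] F [ -0.7 -16.3   9.3]
[[-130.11338554   19.69482969   29.63345848]]
```

View pics/top7.png

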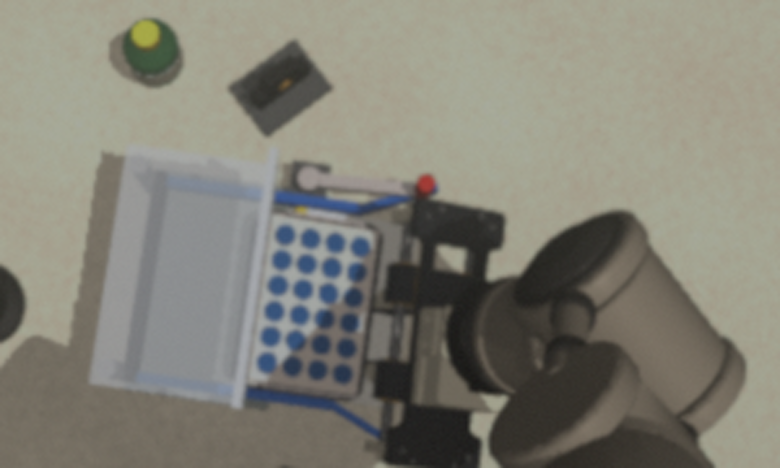

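Call:
move_arm --pt "9 -1 5 0" --pt "18 -1 10 0" --pt "27 -1 14 0" --pt "36 -1 18 0" --pt "45 -1 23 0"

```text
t: 12.17
tcp_pos: [0.4748, 0.0976, 0.0293]
orientation: [-0.144, 0.732, 0.646, 0.161]
wrist_force: [1.0, -7.2, 5.0]
grip_width: 0.403
```

```bash
python3 geo.py -59 21 28; python3 w.py;python3 -c "
from geo import *
print(todock(get_obs()['tcp_pos']))
p,d=snapshot('top'); cv2.imwrite('pics/top8.png',cv2.resize(p[180:360,200:500],None,fx=2.6,fy=2.6,interpolation=cv2.INTER_CUBIC))
p,d=snapshot('side'); cv2.imwrite('pics/side8.png',cv2.resize(p[150:420,220:580],None,fx=2.2,fy=2.2))"
```

```text
tips [[-51.0, 41.0, 32.0], [-50.0, 1.0, 32.0], [-68.0, 41.0, 24.0], [-67.0, 1.0, 24.0]]
body_low [[-55.0, 116.0, 104.0], [-51.0, -74.0, 103.0], [-123.0, 115.0, 72.0], [-119.0, -75.0, 72.0]]
body_hi [[-90.0, 115.0, 180.0], [-86.0, -75.0, 180.0]]
cam [[-51.0, 21.0, 206.0]]
tcp world [477.8 115.9  28. ] shift [16.3  0.7  9. ]
tool x yaw in dock 1.038823393714576 z in dock [ 0.421  0.011 -0.907]
t 12.17 tcp [474.8  97.6  29.3] xaxis [0.114 0.9   0.421] zaxis [ 0.049  0.418 -0.907] az 82.8 q [-0.244  0.559  1.954  0.627  0.792 -0.603] F [ 1.  -7.2  5. ]
[[-77.62012807  21.36956082  29.32257945]]
```

View pics/top8.png

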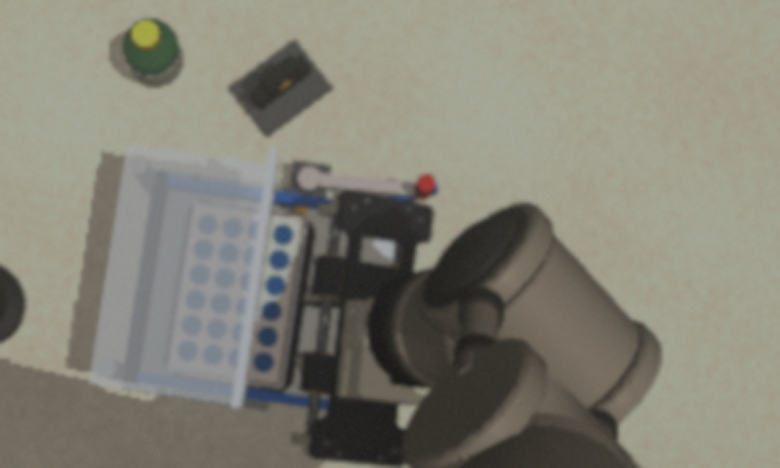

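View pics/side8.png

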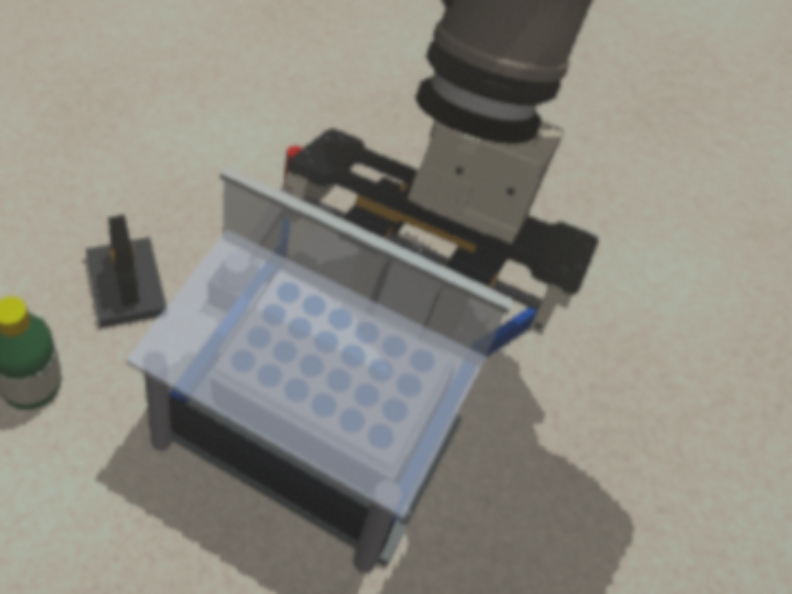

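Call:
move_arm --pt "5 0 2 0" --pt "9 0 5 0" --pt "12 0 7 0" --pt "15 0 9 0" --pt "17 0 10 0"

```text
t: 12.68
tcp_pos: [0.4761, 0.1185, 0.0271]
orientation: [-0.145, 0.732, 0.647, 0.16]
wrist_force: [-0.7, -6.1, 0.1]
grip_width: 0.401
```

```bash
cat > look.py <<'E'
from geo import *
import sys
n=sys.argv[1]; o=get_obs(); print("tcp dock",todock(o['tcp_pos']).round(1),"F",o['wrist_force'].round(1),'t',o['t'])
p,d=snapshot('top'); cv2.imwrite(f'pics/top{n}.png',cv2.resize(p[180:360,200:500],None,fx=2.6,fy=2.6,interpolation=cv2.INTER_CUBIC))
p,d=snapshot('side'); cv2.imwrite(f'pics/side{n}.png',cv2.resize(p[150:420,220:580],None,fx=2.2,fy=2.2))
P,v,u=cloud('side',d); Q=todock(P); 
m=(abs(Q[:,0])<60)&(abs(Q[:,1])<60)&(Q[:,2]<75)&(Q[:,2]>45)
print(m.sum()); 
if m.sum()>50:
    A=np.c_[Q[m][:,:2],np.ones(m.sum())]; s=np.linalg.lstsq(A,Q[m][:,2],rcond=None)[0]; print("plane slope x,y, z0",s.round(3))
E
python3 look.py 9
```

```text
tcp dock [[-56.7  23.1  27.1]] F [-0.7 -6.1  0.1] t 12.6833
114
plane slope x,y, z0 [-0.156  0.    54.45 ]
```

View pics/side9.png

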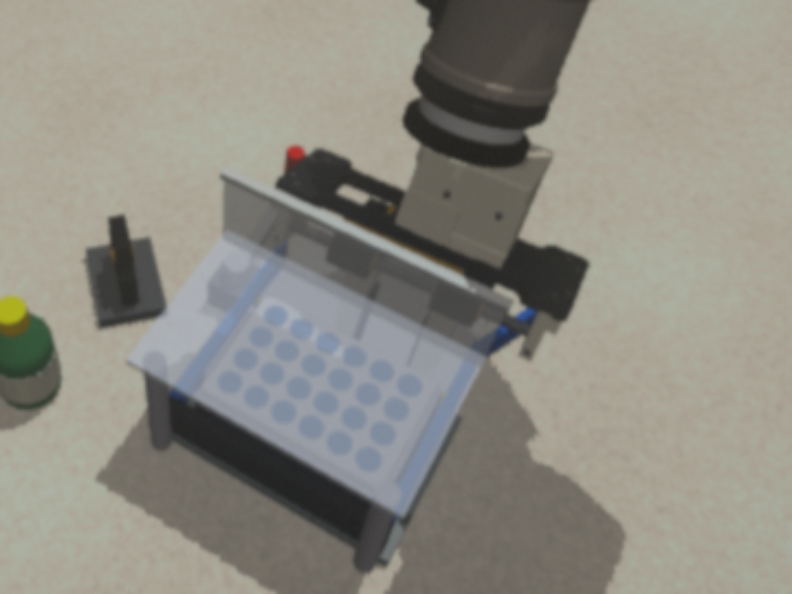

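View pics/top9.png

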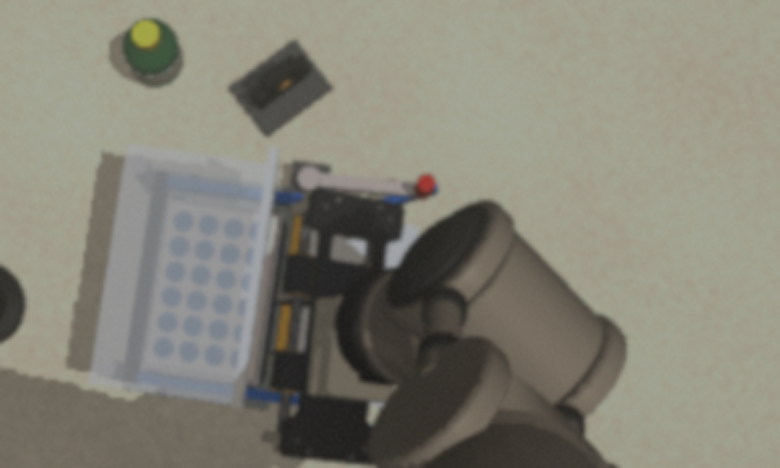

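```bash
cat > ov.py <<'E'
from geo import *
import sys
n,x,y=sys.argv[1],float(sys.argv[2]),float(sys.argv[3])
for cam,off,f in(("top",(200,180),2.6),("side",(220,150),2.2)):
    big=cv2.imread(f'pics/{cam}{n}.png')
    def poly(P,col): cv2.polylines(big,[np.int32((proj(cam,dockT(D)(np.array(P,float)))-off)*f)],True,col,1)
    poly([(x+sx*42,y+sy*63,58) for sx,sy in((1,1),(1,-1),(-1,-1),(-1,1))],(0,0,255))
    poly([(x+sx*48,y+sy*68,46) for sx,sy in((1,1),(1,-1),(-1,-1),(-1,1))],(0,255,0))
    a=np.array([(x+42,y-63,51),(x+42,y+63,51),(x-42,y+63,65),(x-42,y-63,65)])
    poly(a,(255,0,255))
    cv2.imwrite(f'pics/ov_{cam}{n}.png',big)
E
python3 ov.py 9 0 0
```

```text
(no output)
```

View pics/ov_side9.png

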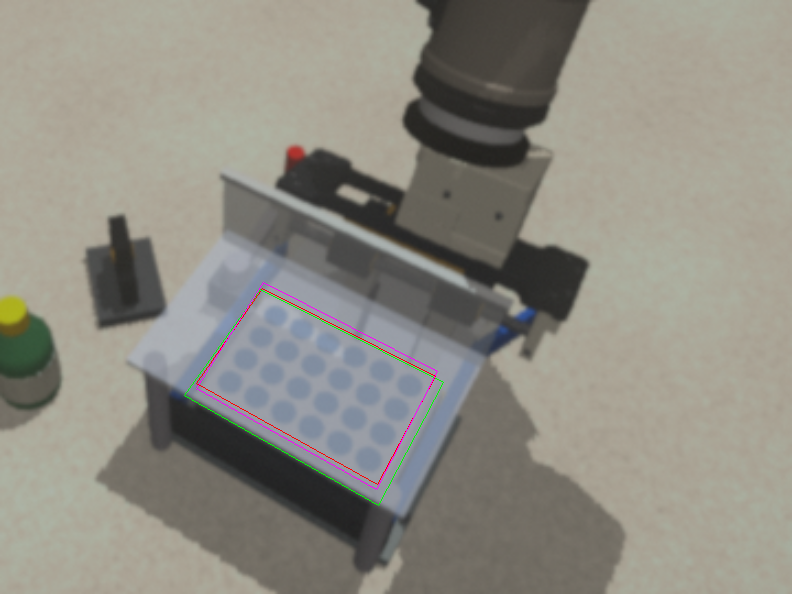

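View pics/ov_top9.png

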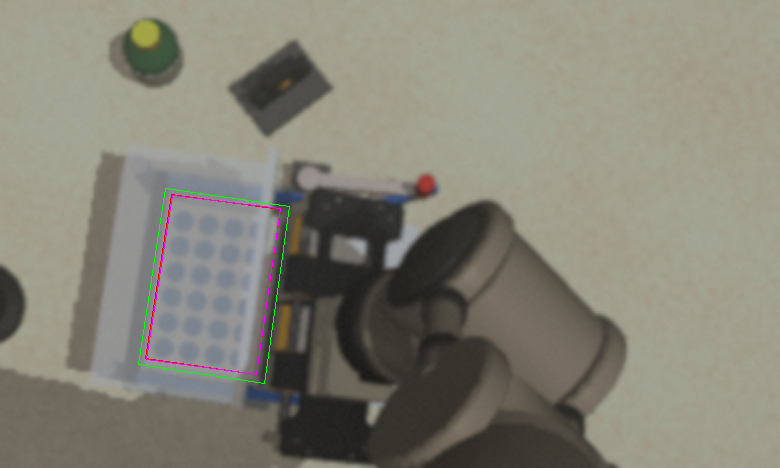

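Call:
move_arm --pt "-14 0 -7 0" --pt "-28 0 -14 0" --pt "-45 0 -35 0" --pt "-58 0 -70 0" --pt "-66 0 -105 0"

```text
t: 13.2
tcp_pos: [0.4623, 0.0147, 0.0943]
orientation: [-0.147, 0.732, 0.646, 0.159]
wrist_force: [1.5, -0.1, -0.2]
grip_width: 0.401
```

```bash
python3 look.py 10; python3 ov.py 10 0 0; python3 - <<'E'
from geo import *
for c in("top","side"):
    for r in place_of(c,"latch_post")[:2]:
        w=px2world(c,r['location'],.067); print(c,round(r['conf'],2),np.round(todock(w)[0],1))
E
```

```text
tcp dock [[-161.4   21.9   94.3]] F [ 1.5 -0.1 -0.2] t 13.2
113
plane slope x,y, z0 [-0.169  0.    54.921]
top 0.65 [-141.5  -93.7   67. ]
top 0.3 [ 1.8  6.2 67. ]
side 0.76 [-146.3  -96.5   67. ]
```

View pics/ov_side10.png

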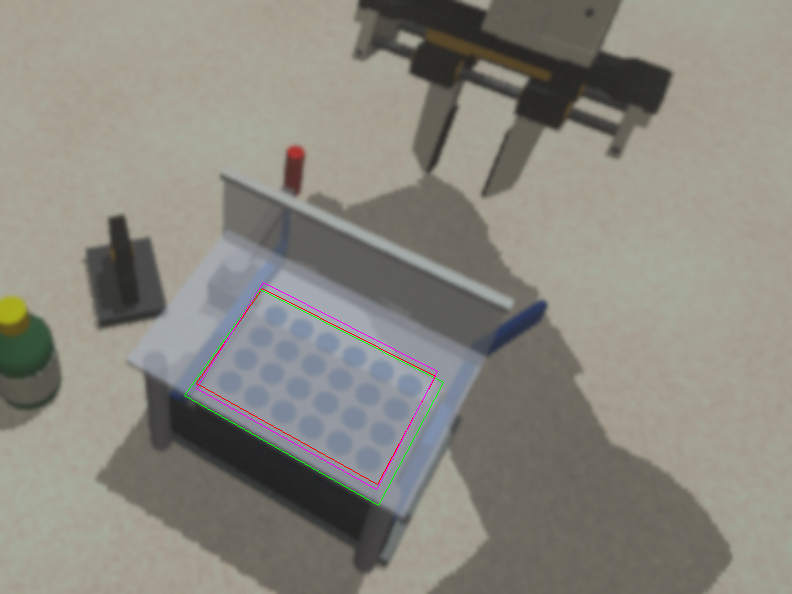

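View pics/ov_top10.png

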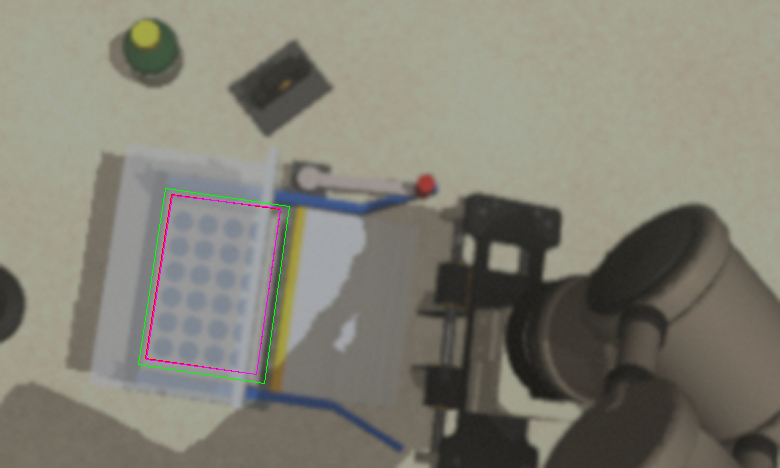

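```bash
python3 geo.py -142 -95 105; python3 w.py
```

```text
tips [[-134.0, -75.0, 109.0], [-133.0, -115.0, 109.0], [-151.0, -75.0, 101.0], [-150.0, -115.0, 101.0]]
body_low [[-138.0, -0.0, 181.0], [-134.0, -190.0, 180.0], [-206.0, -2.0, 149.0], [-202.0, -191.0, 149.0]]
body_hi [[-173.0, -1.0, 257.0], [-169.0, -191.0, 256.0]]
cam [[-134.0, -96.0, 283.0]]
tcp world [580.7  17.2 105. ] shift [ 19.4 115.7  -2.9]
tool x yaw in dock 1.0748121153778 z in dock [ 0.423  0.013 -0.906]
t 13.4 tcp [463.9  15.2  94.7] xaxis [0.113 0.899 0.423] zaxis [ 0.048  0.42  -0.906] az 82.8 q [-0.424  0.443  1.896  0.498  1.004 -0.613] F [-0.2  0.3  0.4]
```

Call:
move_arm --pt "5 30 -2 0" --pt "10 60 -3 0" --pt "15 90 -3 0" --pt "19 116 -3 0" --pt "19 116 -3 0" --claw -0.7

```text
t: 13.82
tcp_pos: [0.5843, 0.0184, 0.1037]
orientation: [-0.145, 0.731, 0.647, 0.161]
wrist_force: [-1.9, -0.6, -0.1]
grip_width: 0.713
```

```bash
python3 look.py 11; python3 geo.py -142 -95 54|tail -2; python3 - <<'E'
from geo import *
o=get_obs(); p,d=snapshot("wrist"); cv2.imwrite("pics/wr11.png",p)
r=place_of("wrist","latch_post")
for x in r[:2]:
    w=px2world("wrist",x['location'],.067,o); print(x['location'],x['conf'],todock(w).round(1))
E
```

```text
tcp dock [[-140.3  -98.4  103.7]] F [-1.9 -0.6 -0.1] t 13.8167
117
plane slope x,y, z0 [-1.5400e-01  7.0000e-03  5.4296e+01]
tcp world [580.7  17.2  54. ] shift [-22.    1.3  43.9]
tool x yaw in dock 1.1187287349489194 z in dock [ 0.424  0.018 -0.906]
[316.8, 326.2] 0.62 [[-147.5  -97.1   67. ]]
```

View pics/wr11.png

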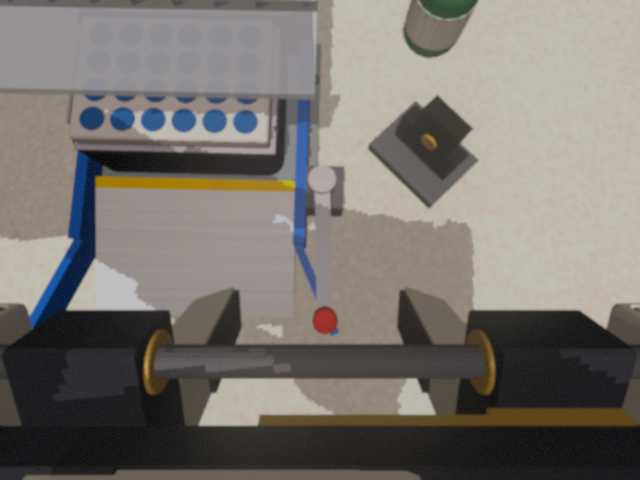

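View pics/side11.png

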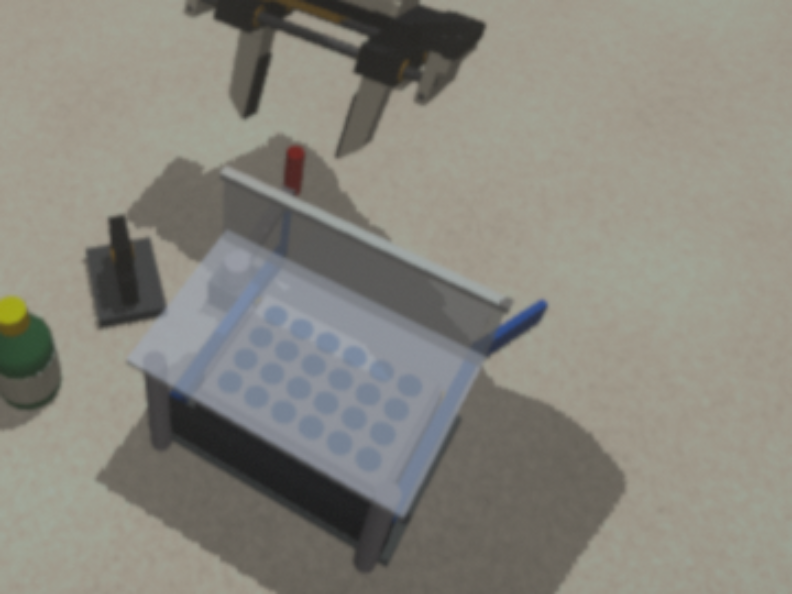

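Call:
move_arm --pt "-9 0 17 0" --pt "-17 0 34 0" --pt "-22 0 44 0" --pt "-22 0 44 0"

```text
t: 14.35
tcp_pos: [0.5761, 0.0175, 0.0521]
orientation: [-0.149, 0.732, 0.646, 0.158]
wrist_force: [-0.8, 0.6, -0.0]
grip_width: 0.851
```

```bash
python3 look.py 12; python3 geo.py -142 -96 54|tail -2; python3 - <<'E'
from geo import *
p,d=snapshot("wrist"); cv2.imwrite("pics/wr12.png",p)
E
```

```text
tcp dock [[-142.4  -90.4   52.1]] F [-0.8  0.6 -0. ] t 14.35
126
plane slope x,y, z0 [-1.4400e-01 -2.0000e-03  5.3718e+01]
tcp world [581.7  17.   54. ] shift [0.2 3.6 0.7]
tool x yaw in dock 1.0027649711831157 z in dock [ 0.424  0.018 -0.905]
```

View pics/wr12.png

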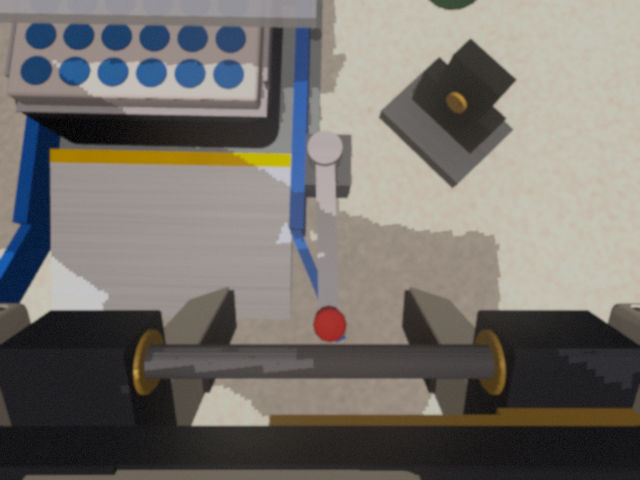

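View pics/side12.png

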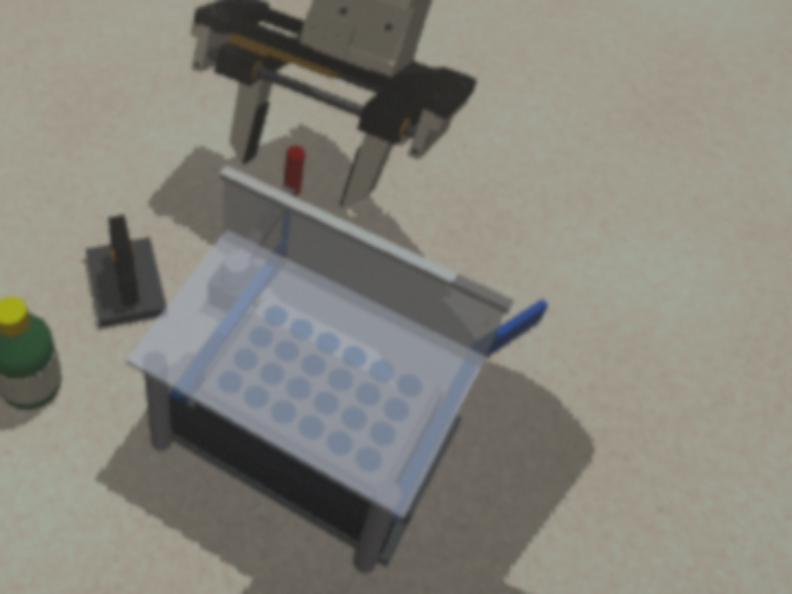

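```bash
python3 - <<'E'
from geo import *
o=get_obs(); M=rot(o['orientation']); p=np.array(o['tcp_pos'])
for h in(0,-10,-19,-28): 
    w=M@np.array([0,0,h/1000])+p; print(h,proj("wrist",w,o).round(0),todock(w).round(1))
for q in((-147.5,-97,77),(-147.5,-97,42),(-60,-92,42),(-60,-92,37)): print(q,proj("wrist",dockT(D)(np.array(q,float)),o).round(0))
w=px2world("wrist",(323,330),.077,o); print(todock(w))
E
```

```text
0 [[321. 307.]] [[-142.7  -93.    55.1]]
-10 [[321. 317.]] [[-146.9  -93.2   64.2]]
-19 [[321. 328.]] [[-150.7  -93.4   72.3]]
-28 [[321. 339.]] [[-154.5  -93.5   80.5]]
(-147.5, -97, 77) [[330. 321.]]
(-147.5, -97, 42) [[329. 316.]]
(-60, -92, 42) [[322. 148.]]
(-60, -92, 37) [[322. 151.]]
[[-148.43770465  -97.02065785   77.        ]]
```

Call:
move_arm --pt "-2 4 0 0" --pt "-2 4 0 0" --pt "-2 4 0 0" --pt "-2 4 0 0" --pt "-2 4 0 0" --claw 1 --grip_force 8

```text
t: 14.92
tcp_pos: [0.5825, 0.0145, 0.0545]
orientation: [-0.147, 0.731, 0.646, 0.16]
wrist_force: [-0.4, 0.3, -0.6]
grip_width: 0.536
```

Call:
move_arm --pt "0 0 0 0" --pt "0 0 0 0" --pt "0 0 0 0" --pt "0 0 0 0"

```text
t: 15.25
tcp_pos: [0.5824, 0.0145, 0.0545]
orientation: [-0.147, 0.731, 0.646, 0.16]
wrist_force: [0.8, -0.5, -0.7]
grip_width: 0.243
```

```bash
python3 look.py 13; python3 w.py;  python3 - <<'E'
from geo import *
print(get_obs()['grip_width'])
p,d=snapshot("wrist"); cv2.imwrite("pics/wr13.png",p)
E
```

```text
tcp dock [[-144.4  -97.1   54.5]] F [ 0.8 -0.5 -0.7] t 15.25
125
plane slope x,y, z0 [-1.730e-01 -3.000e-03  5.523e+01]
t 15.35 tcp [582.4  14.5  54.5] xaxis [0.113 0.899 0.424] zaxis [ 0.045  0.422 -0.906] az 82.8 q [-0.339  0.667  1.596  0.497  1.045 -0.506] F [ 0.2 -0.2  0.1]
0.16244841741414834
```

View pics/wr13.png

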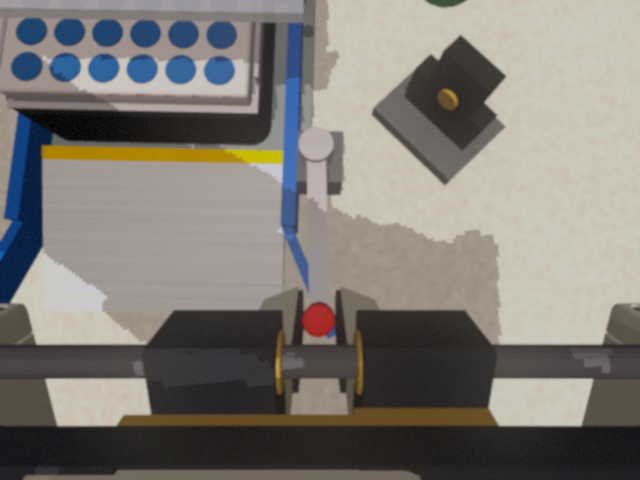

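```bash
cat > arc.py <<'E'
from geo import *
import sys
o=get_obs(); M=rot(o['orientation'])
Rd=np.array([[np.cos(D[2]),np.sin(D[2]),0],[-np.sin(D[2]),np.cos(D[2]),0],[0,0,1]])@M
t=todock(o['tcp_pos'])[0]
print("tcp",t.round(1),"F dock",(np.array([[np.cos(D[2]),np.sin(D[2])],[-np.sin(D[2]),np.cos(D[2])]])@o['wrist_force'][:2]).round(1),"w",round(o['grip_width'],3),'t',o['t'])
off=np.array([3.7,0])  # tcp minus post axis
for th in map(float,sys.argv[1:]):
    q=np.array([-60-88*np.sin(th)+off[0],-92+88*np.cos(th)+off[1],54.5]); print(th,q.round(1),(Rd.T@(q-t)).round(1))
E
python3 arc.py 1.62 1.5 1.38 1.26 1.14 1.02 0.9 0.8 0.7 0.6 0.5
```

```text
tcp [-144.4  -97.1   54.5] F dock [ 0.1 -0.4] w 0.145 t 15.4
1.62 [-144.2  -96.3   54.5] [ 0.2 -0.8  0.1]
1.5 [-144.1  -85.8   54.5] [  0.5 -11.3   0.3]
1.38 [-142.7  -75.3   54.5] [  1.9 -21.8   1. ]
1.26 [-140.1  -65.1   54.5] [  4.5 -31.9   2.3]
1.14 [-136.3  -55.3   54.5] [  8.1 -41.7   4.1]
1.02 [-131.3  -45.9   54.5] [ 12.8 -50.9   6.4]
0.9 [-125.2  -37.3   54.5] [ 18.4 -59.4   9.1]
0.8 [-119.4  -30.7   54.5] [ 23.8 -65.8  11.6]
0.7 [-113.   -24.7   54.5] [ 29.7 -71.7  14.5]
0.6 [-106.   -19.4   54.5] [ 36.1 -76.9  17.5]
0.5 [-98.5 -14.8  54.5] [ 43.  -81.3  20.8]
```

Call:
move_arm --pt "0.5 -11 0 0" --pt "2 -22 1 0" --pt "4.5 -32 2 0" --pt "8 -42 4 0" --pt "13 -51 6 0"

```text
t: 15.82
tcp_pos: [0.5338, 0.0341, 0.0549]
orientation: [-0.146, 0.732, 0.646, 0.16]
wrist_force: [1.9, -1.6, -4.4]
grip_width: 0.147
```

```bash
python3 arc.py 0.9 0.8 0.7 0.6 0.5 0.4 0.3 0.2 0.1 0; python3 look.py 14
```

```text
tcp [-131.9  -46.1   54.9] F dock [-1.3 -2.1] w 0.147 t 15.8167
0.9 [-125.2  -37.3   54.5] [ 6.1 -8.7  3.3]
0.8 [-119.4  -30.7   54.5] [ 11.4 -15.2   5.8]
0.7 [-113.   -24.7   54.5] [ 17.4 -21.    8.6]
0.6 [-106.   -19.4   54.5] [ 23.8 -26.2  11.7]
0.5 [-98.5 -14.8  54.5] [ 30.7 -30.7  14.9]
0.4 [-90.6 -10.9  54.5] [ 37.9 -34.3  18.3]
0.3 [-82.3  -7.9  54.5] [ 45.4 -37.2  21.9]
0.2 [-73.8  -5.8  54.5] [ 53.2 -39.2  25.5]
0.1 [-65.1  -4.4  54.5] [ 61.1 -40.3  29.2]
0.0 [-56.3  -4.   54.5] [ 69.1 -40.6  32.9]
tcp dock [[-131.9  -46.1   54.9]] F [ 1.9 -1.6 -4.4] t 15.8167
122
plane slope x,y, z0 [-1.6000e-01  1.0000e-03  5.4479e+01]
```

View pics/side14.png

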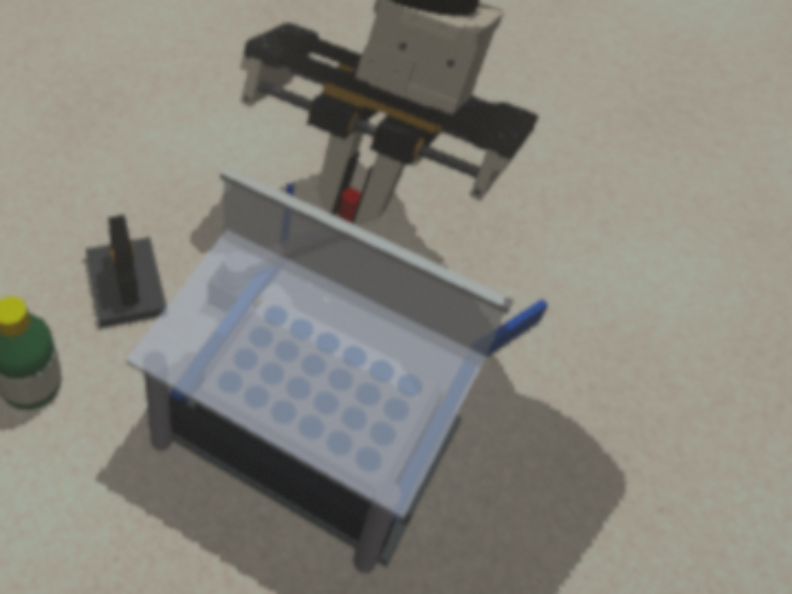

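Post follows the grip. Continue along the arc.

Call:
move_arm --pt "6 -9 3 0" --pt "11 -15 6 0" --pt "17 -21 9 0" --pt "24 -26 12 0" --pt "31 -31 15 0"

```text
t: 16.33
tcp_pos: [0.5067, 0.0737, 0.0548]
orientation: [-0.146, 0.732, 0.646, 0.16]
wrist_force: [10.1, 1.9, -5.4]
grip_width: 0.148
```

```bash
python3 arc.py 0.4 0.3 0.2 0.1 0 -0.03
```

```text
tcp [-96.7 -13.7  54.8] F dock [ 3.4 -9.8] w 0.148 t 16.3333
0.4 [-90.6 -10.9  54.5] [ 5.4 -2.6  2.9]
0.3 [-82.3  -7.9  54.5] [13.  -5.4  6.5]
0.2 [-73.8  -5.8  54.5] [20.7 -7.4 10.1]
0.1 [-65.1  -4.4  54.5] [28.6 -8.5 13.8]
0.0 [-56.3  -4.   54.5] [36.6 -8.8 17.6]
-0.03 [-53.7  -4.   54.5] [39.  -8.7 18.7]
```

Call:
move_arm --pt "5 0 3 0" --pt "13 -2 6.5 0" --pt "21 -4 10 0" --pt "28 -5 14 0" --pt "35 -5.5 17 0"

```text
t: 16.75
tcp_pos: [0.5042, 0.1145, 0.0542]
orientation: [-0.148, 0.731, 0.647, 0.159]
wrist_force: [-1.6, -0.6, 2.4]
grip_width: 0.149
```

```bash
python3 arc.py 0; python3 look.py 15; python3 - <<'E'
from geo import *
o=get_obs()
p,d=snapshot("wrist"); cv2.imwrite("pics/wr15.png",p)
for c in("top","wrist"):
    for r in place_of(c,"latch_post")[:2]:
        w=px2world(c,r['location'],.067,o); print(c,round(r['conf'],2),np.round(todock(w)[0],1))
E
```

```text
tcp [-56.6  -5.3  54.2] F dock [-0.9  1.5] w 0.149 t 16.75
0.0 [-56.3  -4.   54.5] [ 0.4 -1.3 -0.1]
tcp dock [[-56.6  -5.3  54.2]] F [-1.6 -0.6  2.4] t 16.75
125
plane slope x,y, z0 [-1.4800e-01  2.0000e-03  5.3822e+01]
top 0.61 [ -29.9 -151.6   67. ]
top 0.53 [-2.9  1.  67. ]
wrist 0.92 [-59.8  -5.4  67. ]
```

View pics/wr15.png

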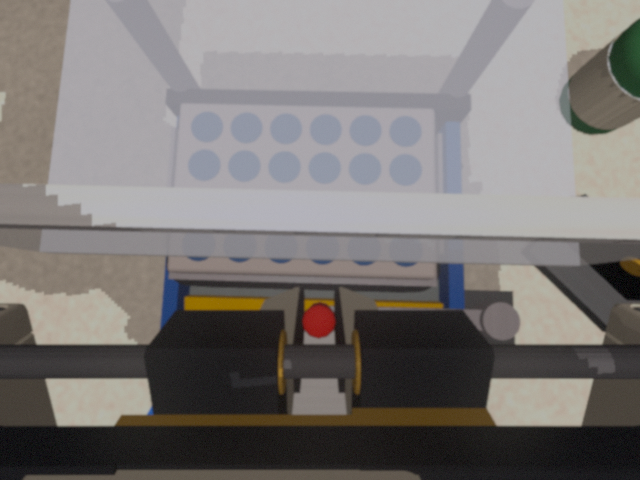

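View pics/side15.png

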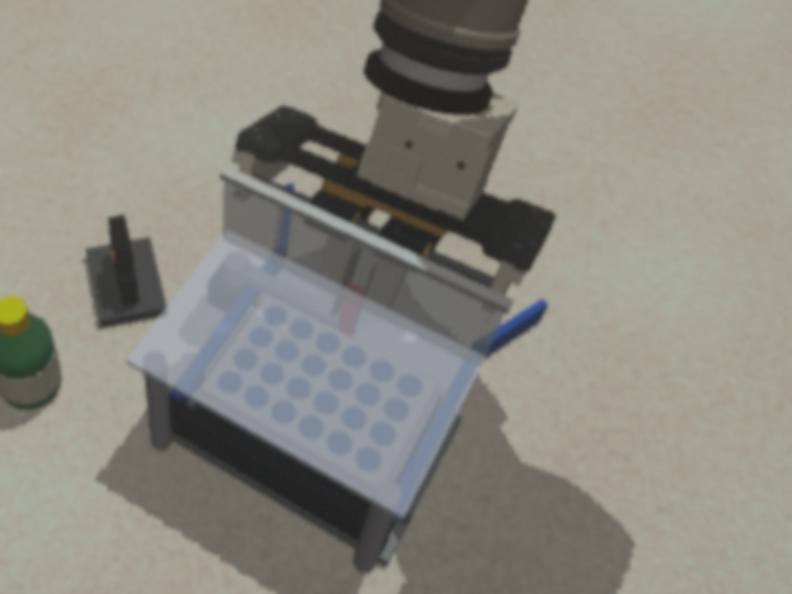

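Call:
move_arm --pt "1.5 0 0.7 0" --pt "2.5 0 1.2 0" --pt "2.5 0 1.2 0"

```text
t: 17.25
tcp_pos: [0.5044, 0.116, 0.0541]
orientation: [-0.148, 0.731, 0.647, 0.159]
wrist_force: [-4.3, -6.4, 5.1]
grip_width: 0.15
```

```bash
python3 arc.py 0
```

```text
tcp [-55.2  -5.3  54.1] F dock [-7.   3.3] w 0.15 t 17.25
0.0 [-56.3  -4.   54.5] [-0.8 -1.3 -0.9]
```

Call:
move_arm --pt "-1 0 0 0" --pt "-1 0 0 0" --pt "-1 0 0 0" --pt "-1 0 0 0" --pt "-1 0 0 0" --claw -0.3

```text
t: 17.67
tcp_pos: [0.5043, 0.1151, 0.0535]
orientation: [-0.148, 0.731, 0.647, 0.159]
wrist_force: [0.5, 0.5, 0.6]
grip_width: 0.46
```

Call:
move_arm --pt "0 0 -10 0" --pt "0 0 -25 0" --pt "0 0 -45 0" --pt "0 0 -75 0" --pt "0 0 -105 0"

```text
t: 18.08
tcp_pos: [0.4993, 0.0703, 0.1498]
orientation: [-0.148, 0.731, 0.647, 0.158]
wrist_force: [0.6, -0.4, 0.3]
grip_width: 0.649
```

```bash
python3 arc.py 0; python3 look.py 16; python3 - <<'E'
from geo import *
o=get_obs()
p,d=snapshot("wrist"); cv2.imwrite("pics/wr16.png",p)
for c in("top","wrist","side"):
  for n,z in(("latch_post",.067),("latch_hinge",.037)):
    for r in place_of(c,n)[:2]:
        w=px2world(c,r['location'],z,o); print(c,n,round(r['conf'],2),np.round(todock(w)[0],1))
E
```

```text
tcp [-101.    -6.8  149.8] F dock [-0.3 -0.6] w 0.649 t 18.0833
0.0 [-56.3  -4.   54.5] [  0.2  -0.6 105.3]
tcp dock [[-101.    -6.8  149.8]] F [ 0.6 -0.4  0.3] t 18.0833
116
plane slope x,y, z0 [-1.590e-01  3.000e-03  5.443e+01]
top latch_post 0.66 [-59.8   1.   67. ]
top latch_hinge 0.74 [-53.5 -93.8  37. ]
wrist latch_post 0.68 [-59.7  -6.5  67. ]
wrist latch_hinge 0.94 [-63.2 -91.7  37. ]
```

View pics/wr16.png

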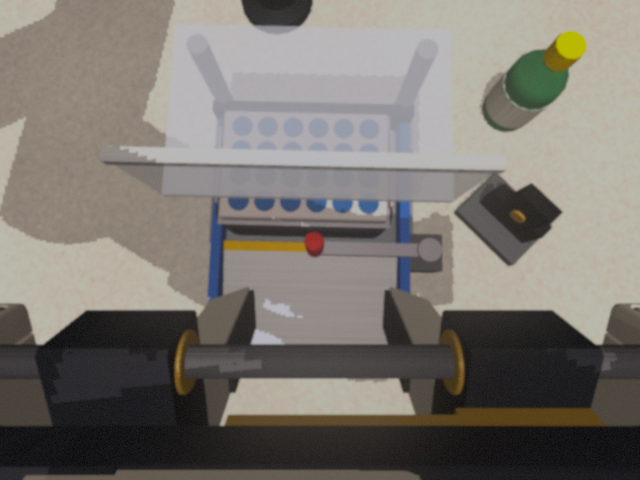

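View pics/side16.png

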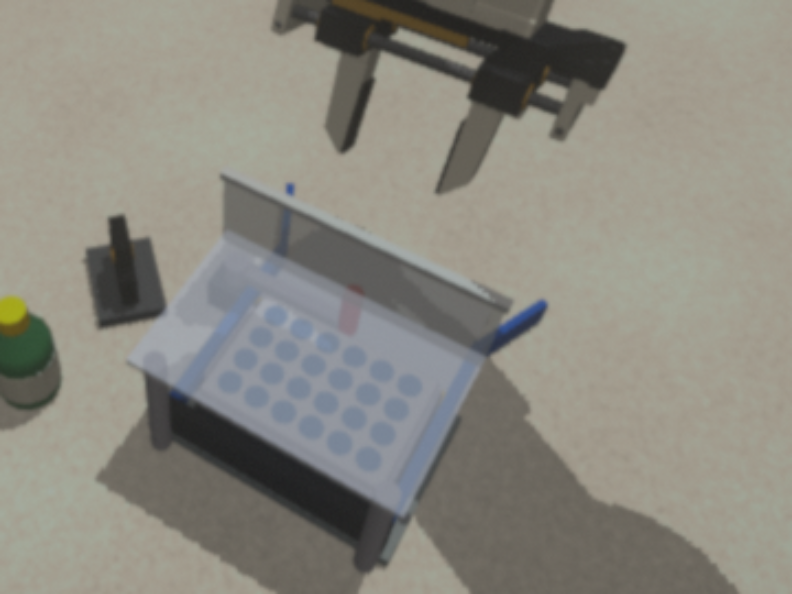

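```bash
python3 - <<'E'
from geo import *
o=get_obs(); p=cv2.imread("pics/wr16.png")
def poly(P,col): cv2.polylines(p,[np.int32(proj("wrist",dockT(D)(np.array(P,float)),o))],True,col,1)
a=np.linspace(0,6.28,20)
for th,col in((0,(0,255,0)),(.12,(255,0,255))):
    c=(-60-88*np.sin(th),-92+88*np.cos(th)); poly(np.stack([c[0]+7*np.cos(a),c[1]+7*np.sin(a),a*0+77],1),col)
for x,col in((0,(0,0,255)),(-7,(0,255,255))):
    poly([(x-48,-68,46),(x-48,68,46),(x-48,68,10),(x-48,-68,10)],col); poly([(x-42,-63,58),(x-42,63,58),(x+42,63,58),(x+42,-63,58)],col)
poly([(-53,-73,17),(-53,73,17)],(255,0,0))
cv2.imwrite("pics/ovw16.png",cv2.resize(p[80:300,180:470],None,fx=2.7,fy=2.7,interpolation=cv2.INTER_CUBIC))
E
```

```text
(no output)
```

View pics/ovw16.png

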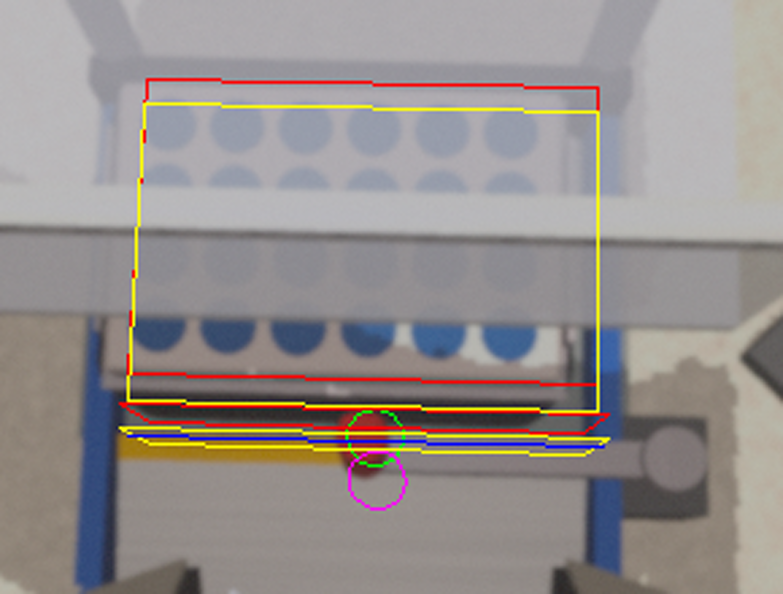

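```bash
python3 -c "
from workcell import *
print(get_obs()['t'],get_obs()['wrist_force']); print(job_done())"
```

```text
18.5333 [ 1.04439654  0.07402344 -0.7270191 ]
the job is handed in; nothing more can be done
None
```

The carrier is docked flat in the nest and the latch bar is shut behind it. The job went in at t ≈ 18.5 s of the 58 s allowed; no verdict came back.

**Leaning the tool:** the moves offer no tilt command. I commanded poses just beyond reach until the tool leaned about 0.44 rad with the fingers pointing forward. It kept that lean for the rest of the job. During this, joint 3 sat at 0.036–0.038 rad, and its stated limit is 0.04. I took 0.04 as a rounded 0.035, but that is a guess I could not check, so a range fault there is possible.

**Pushing the carrier:** I pushed it with half-open fingers up the ramp and over the lip, with at most about 16 N in the push direction. The gripper body stayed clear of the guard in every picture.

**Shutting the latch:** I gripped the red post at 8 N and followed its arc until it met about 7 N at the stop. Then I opened the fingers and backed off.

**Last checks:**
- **Carrier:** its outline in the pictures fits lying flat with its centre between about 0 and −4 mm along the loading direction. The whole lip showed behind it once the fingers had backed off.
- **Flatness:** this rests on outlines and the visible lip. The depth-based slope (about −0.15) did not agree, and was no use because the guard disturbs the readings. It read the same throughout.
- **Latch:** the post is at about x = −60 mm in the wrist and top views, which is an angle of about 0. The top camera's first estimate, made while the gripper hid the post, was wrong and I ignored it.
- **Bystanders:** the bottle and bracket look unmoved in the last pictures. I did not re-measure the hub, but nothing came near it.
- **Robot:** it was clear of everything, with a wrist force of about 1 N, at noise level.

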